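Load the anchor storage tubes

TASK

Push each clear tube that stands on the bench upright into a socket of its own in the storage stand, past the seal until it bottoms. Once all the tubes are home, set the funnel over the top of one of them and pour all the steel anchors out of the scoop through the funnel into that tube. Then put the empty scoop, lying flat, and the funnel, standing mouth up, into the cardboard box, and do not disturb the battery, the charger or the wall bracket.

Things in the scene. Friction and masses are not known exactly. Their poses are not given: they have to be found in the camera images.
- stand: fixed grey plastic storage stand, a block 80 x 230 x 45 mm (a 6 mm high screw foot sticks 22 mm out of each long side) with three round push-fit sockets in a row 70 mm apart; origin at the centre of its underside, y along the row, z up. Pushing a tube past a socket's sprung seal takes about 10 to 15 N straight down; it then drags at about 5 N and stays put
- socket0 (a point): centre of the flat floor of socket 0 of the stand (15 mm above the bench, 30 mm below the stand's top); the bore is 40 mm wide with a chamfered mouth and a seal 13 mm below the mouth
- socket1 (a point): centre of the flat floor of socket 1 of the stand (15 mm above the bench, 30 mm below the stand's top); the bore is 40 mm wide with a chamfered mouth and a seal 13 mm below the mouth
- socket2 (a point): centre of the flat floor of socket 2 of the stand (15 mm above the bench, 30 mm below the stand's top); the bore is 40 mm wide with a chamfered mouth and a seal 13 mm below the mouth
- tube0: loose clear plastic tube, open at both ends, 38 mm outside and 32 mm inside diameter, 100 mm long, standing upright on the bench, foot (lower 5 mm) chamfered to 34 mm; origin at the centre of its foot, z along the tube to its top. 60 g. May be absent
- tube1: loose clear plastic tube, open at both ends, 38 mm outside and 32 mm inside diameter, 100 mm long, standing upright on the bench, foot (lower 5 mm) chamfered to 34 mm; origin at the centre of its foot, z along the tube to its top. 60 g. May be absent
- tube2: loose clear plastic tube, open at both ends, 38 mm outside and 32 mm inside diameter, 100 mm long, standing upright on the bench, foot (lower 5 mm) chamfered to 34 mm; origin at the centre of its foot, z along the tube to its top. 60 g. May be absent
- funnel: loose dark steel hopper funnel, 84 mm tall, 120 g, standing mouth up on a 76 x 70 x 4 mm foot flange; origin at the centre of its underside, x along the long side of the mouth, z up. Its sleeve (49 mm square outside, 43 inside, 30 mm tall) goes over a tube until the ledge in it, 30 mm above the origin, rests on the tube's rim. The throat at that ledge is 28 mm square
- funnel_mouth (a point): centre of the funnel's rectangular mouth, level with its rim, 84 mm above its origin; mouth 98 x 62 mm outside, 92 x 56 mm inside; the top 16 mm of its walls are upright, so it can be gripped across the 62 mm there (about 76 mm above its origin)
- scoop: loose aluminium scoop with a wooden handle, 186 mm long, about 150 g empty, lying flat; origin under the middle of the pan, x along the scoop to its open nose, z up. Pan 46 mm wide outside, 42 inside, walls 24 mm high, back wall 46 mm behind the origin
- scoop_handle (a point): middle of the scoop's handle, 80 mm behind and 30 mm above its origin; the handle is a straight bar along the scoop's x, 78 mm long, 18 mm wide and 22 mm tall, with flat sides
- scoop_nose (a point): middle of the scoop's nose edge, 62 mm ahead and 6 mm above its origin; the floor ramps up to it over the last 27 mm, so pieces stay in while the scoop is level and start to slide out over the nose when it is tipped nose down some 20 to 35 degrees; 50 degrees empties it
- anchor0: short steel drop-in anchor, a plain cylinder 13 mm in diameter and 22 mm long, lying in the scoop; origin at its middle, x along it. 15 g. May be absent
- anchor1: short steel drop-in anchor, a plain cylinder 13 mm in diameter and 22 mm long, lying in the scoop; origin at its middle, x along it. 15 g. May be absent
- anchor2: short steel drop-in anchor, a plain cylinder 13 mm in diameter and 22 mm long, lying in the scoop; origin at its middle, x along it. 15 g. May be absent
- anchor3: short steel drop-in anchor, a plain cylinder 13 mm in diameter and 22 mm long, lying in the scoop; origin at its middle, x along it. 15 g. May be absent
- anchor4: short steel drop-in anchor, a plain cylinder 13 mm in diameter and 22 mm long, lying in the scoop; origin at its middle, x along it. 15 g. May be absent
- anchor5: short steel drop-in anchor, a plain cylinder 13 mm in diameter and 22 mm long, lying in the scoop; origin at its middle, x along it. 15 g. May be absent
- kit_box: fixed open cardboard tray box, 270 x 250 mm outside, 40 mm high, walls and floor 4 mm; origin at the centre of its underside, x along the 270 mm side, z up
- battery: cordless-tool battery pack, 130 x 85 mm, 103 mm tall, origin under its middle: leave it alone
- charger: battery charger, 170 x 110 mm, 75 mm tall, origin under its middle: leave it alone
- bracket: flat black wall bracket with two upright hooks, 90 x 240 mm, 54 mm tall, origin under its middle: leave it alone
There are look-alikes about, which are no part of the job. What is shaped like the funnel but turquoise or yellow is not meant.

How it is judged (in metres and radians):
On the way, in this order (a step that is already met when the one before it is completed fails the run):
1. every tube is home in a socket of the stand ((distance between tube0 and socket0 below 0.005 m or distance between tube0 and socket1 below 0.005 m or distance between tube0 and socket2 below 0.005 m) and angle between each of tube0, tube1, tube2's own z axis and vertical below 0.06 rad and (distance between tube1 and socket0 below 0.005 m or distance between tube1 and socket1 below 0.005 m or distance between tube1 and socket2 below 0.005 m) and (distance between tube2 and socket0 below 0.005 m or distance between tube2 and socket1 below 0.005 m or distance between tube2 and socket2 below 0.005 m)), for 0.3 s.
2. the funnel sits over the top of one of the seated tubes (all of step 1 and ((horizontal distance between funnel and socket0 below 0.008 m and z of funnel in the frame of stand between 0.081 and 0.092 m and angle between funnel's own z axis and vertical below 0.1 rad) or (horizontal distance between funnel and socket1 below 0.008 m and z of funnel in the frame of stand between 0.081 and 0.092 m and angle between funnel's own z axis and vertical below 0.1 rad) or (horizontal distance between funnel and socket2 below 0.008 m and z of funnel in the frame of stand between 0.081 and 0.092 m and angle between funnel's own z axis and vertical below 0.1 rad))), for 0.3 s.
3. all the anchors are inside that tube, poured through the funnel (all of step 1 and (((horizontal distance between funnel and socket0 below 0.008 m and z of funnel in the frame of stand between 0.081 and 0.092 m and angle between funnel's own z axis and vertical below 0.1 rad) and (horizontal distance between each of anchor0, anchor1, anchor2, anchor3, anchor4, anchor5 and socket0 below 0.0165 m and height (world z) of each of anchor0, anchor1, anchor2, anchor3, anchor4, anchor5 below 0.112 m)) or ((horizontal distance between funnel and socket1 below 0.008 m and z of funnel in the frame of stand between 0.081 and 0.092 m and angle between funnel's own z axis and vertical below 0.1 rad) and (horizontal distance between each of anchor0, anchor1, anchor2, anchor3, anchor4, anchor5 and socket1 below 0.0165 m and height (world z) of each of anchor0, anchor1, anchor2, anchor3, anchor4, anchor5 below 0.112 m)) or ((horizontal distance between funnel and socket2 below 0.008 m and z of funnel in the frame of stand between 0.081 and 0.092 m and angle between funnel's own z axis and vertical below 0.1 rad) and (horizontal distance between each of anchor0, anchor1, anchor2, anchor3, anchor4, anchor5 and socket2 below 0.0165 m and height (world z) of each of anchor0, anchor1, anchor2, anchor3, anchor4, anchor5 below 0.112 m)))), for 0.3 s.
At the end, for the whole second after the job is handed in: every tube stands in a socket with its foot within 5 mm of the socket floor's centre and upright; all the anchors are inside one of the tubes; the scoop lies flat and the funnel stands mouth up on the floor of the cardboard box, both released and still (all of step 1 and ((horizontal distance between each of anchor0, anchor1, anchor2, anchor3, anchor4, anchor5 and socket0 below 0.0165 m and height (world z) of each of anchor0, anchor1, anchor2, anchor3, anchor4, anchor5 below 0.112 m) or (horizontal distance between each of anchor0, anchor1, anchor2, anchor3, anchor4, anchor5 and socket1 below 0.0165 m and height (world z) of each of anchor0, anchor1, anchor2, anchor3, anchor4, anchor5 below 0.112 m) or (horizontal distance between each of anchor0, anchor1, anchor2, anchor3, anchor4, anchor5 and socket2 below 0.0165 m and height (world z) of each of anchor0, anchor1, anchor2, anchor3, anchor4, anchor5 below 0.112 m)) and x of scoop in the frame of kit_box between -0.13 and 0.13 m and y of scoop in the frame of kit_box between -0.12 and 0.12 m and z of each of scoop, funnel in the frame of kit_box below 0.012 m and angle between each of scoop, funnel's own z axis and vertical below 0.12 rad and x of funnel in the frame of kit_box between -0.13 and 0.13 m and y of funnel in the frame of kit_box between -0.12 and 0.12 m and linear speed of each of scoop, funnel below 0.02 m/s); the robot touches nothing.
It fails at once if the battery, the charger or the wall bracket is pushed more than 25 mm (distance of any of battery, charger, bracket from where it was at the start of the episode above 0.025 m).
Of tube0, tube1, tube2 only 2 to 3 are there at a start; the rules pass over those that are not, and their reading is None.
Of anchor0, anchor1, anchor2, anchor3, anchor4, anchor5 only 3 to 6 are there at a start; the rules pass over those that are not, and their reading is None.
At some moment in a run one of funnel, scoop may be knocked a few centimetres aside while the robot is not near it.
It also fails if it takes over 208 s, if anything falls off the work surface, if the arm or the gripper's body presses on something with over 40 N, if the wrist force passes 120 N, or if a joint passes its speed limit or range.

ROBOT

A 6-joint arm with a two-finger parallel gripper is mounted at the origin on the work surface. World frame = base frame: x ahead of the robot, y to its left, z up, the work surface at z = 0. Lengths are in m, angles in degrees, forces in N, time in s.
With the tool pointing down it reaches from about 0.4 to 0.825 m from the base axis. Payload 7 kg.
Tool frame: the origin (TCP) lies on the front face of the gripper's body, between the roots of the fingers; the fingertips stand 66 mm ahead of it and the grasp point (between the pads) lies 47 mm ahead of it; z points along the fingers, y is the line along which they close (so a half turn about z gives the same grasp; the last joint's range is limited). The gripper opens to 88 mm and grips with 3 to 60 N. Pads are 19 mm wide; open, the fingers measure 130 mm over their backs; the gripper's body (78 mm by 193 mm) begins 47 mm behind the grasp point.
Start: joints at [-49.269, 20.546, 0.682, 0, -70.136, -16.507], TCP at [0.277, -0.616, 0.292] pointing down, gripper open.
Joint ranges: [-176.03, 176.03], [-82.01, 121.73], [-58.28, 71.71], [-173.87, 95.51], [-174.79, -0.11], [-173.66, 173.66]. Speed limits (degrees/s): [136.94, 136.94, 172.46, 180, 180, 180].

INTERFACE

Orientations are given as [roll, pitch, yaw] about the fixed x, y, z axes, in that order (R = Rz(yaw) Ry(pitch) Rx(roll)).
In Python, from plant import ctrl gives the robot as it stands.
- The arm moves only by the tool send_rows, never from a script. Its argument "deltas" is a list of rows, each a list of 2 entries, a list of its own where there are three numbers: the shift along the tool's x, y, z each as a share of 800 mm, from -1 to 1, then the turn about the tool's z as a share of 90 degrees, from -1 to 1. A call has exactly 5 rows; each row is the pose to reach, as a shift and turn from the pose commanded when the call began, along the tool's axes at that moment; what a row does not reach only later rows make up. A row lasts 1/12 s, in which the tool goes at most 41.7 mm and 7.16 degrees, less where a joint would pass 70% of its speed; a pose out of reach is approached as far as the arm can. A call with a number of a shift or a turn outside -1 to 1 is refused whole. A call with a gripper value outside its range is refused whole. "gripper" is the opening, from 0 (shut) to 1 (fully open), set as the call begins (left out, the last holds). The fingers move at their own pace and stop on an object; the grip force is fixed at half the most. Time passes only in rows, so rows that repeat a pose let the fingers close, or fill a call up. It gives the time, the measured TCP pose, the force, the opening and the grip force at its end, in the units of the state.
- ctrl.get_obs(): the state, without advancing time (a new reading comes with each control period).
- ctrl.snapshot(name): name is "scene" or "top" or "wrist"; returns a dict with "color" (480x640x3 uint8, red, green, blue), "vertical_fov" (degrees; the focal length in pixels is half the picture's height over the tangent of half this angle, whatever the lens; pixels are square), "cx", "cy" (the principal point, pixels), "k1" (the pictures are not rectified: a ray, as slopes to the right and down, at radius r is drawn at 1 + k1 r^2 times it, then the intrinsics apply), "rvec" (rotation vector, rad) and "tvec" (3), from world to camera coordinates, as OpenCV has them. Camera axes: x right, y down, z forward; pixel columns grow to the right and rows downward; lengths in m; the calibration is good to about 2 mm. A picture is of the moment at which its call begins. There is no depth.
- ctrl.close_job(): hands the job in; it is judged then, once.
Trained networks look in a picture, given as the dict that the camera call returned (one of the last four; its "shot" number tells which), for a name from the list of things; names that differ only in an ending like _2 or _b are one class to them, and where a whole thing is asked for, a point or a joint stands for the part that bears it (a point fixed in the world has none). Each returns a list of dicts, best first, with "conf" (0 to 1); they miss things now and then, are a little off and sometimes report something else, mostly with a low value. They report only what shows in the picture. A call takes as long as a camera call. They do not tell look-alikes from the thing itself.
- ctrl.boxes_of(picture, thing): "xy" ([column, row] as shares, 0 to 1, of the picture: columns of its width, rows of its height, amid what is visible of it).
- ctrl.cut_out(picture, thing): "pixels" (480x640 bool, what is visible of it) and "xy" ([column, row] as shares, 0 to 1, of the picture: columns of its width, rows of its height, amid what is visible of it).
The state is a dict: "clock": time; "joint_pos": joint angles; "qvel": joint speeds; "tau": joint torques, N m; "tool_pos": TCP position; "orientation": TCP orientation; "force": force on the tool from outside, world axes, zero at the start; "moment": the same for the moment, N m; "opening": finger opening in m; "gripper_force": force on a finger pad.
Only numpy, scipy, OpenCV 4.12 (cv2) and the standard library are available. Lean on these libraries where they do the work, as an engineer would, in place of code of your own. Each camera call takes 0.05 s, during which the arm holds its last target. There are 200 camera calls.

## Working session

There is one attempt and no reset: what is moved stays moved. The work goes in short steps, Python scripts to look and compute and a tool call to move; the robot and the scene stay as the last step left them, time stands still between calls to the robot, and variables do not carry over. Pictures are saved under pics/ and viewed, at most 14 in all, crops included, and the job is handed in when it is done.

Besides the shell and the picture viewer there is one more tool, called after "Emit:" in YAML: its name, and indented under it one key for each argument. send_rows: Moves the arm, as the interface text tells. Shift numbers are shares of 800 mm and turn numbers shares of 90 degrees, none past 1 either way. Its arguments: {"type":"object","properties":{"deltas":{"type":"array","items":{"type":"array"}},"gripper":{"type":"number"}},"required":["deltas"]}

```bash
ls; mkdir -p pics; cat > h.py <<'E'
import numpy as np, cv2
from plant import ctrl
def proj(p,X):
    R=cv2.Rodrigues(np.array(p["rvec"],float))[0]; f=240/np.tan(np.radians(p["vertical_fov"])/2)
    c=np.atleast_2d(X)@R.T+np.array(p["tvec"]).ravel(); s=c[:,:2]/c[:,2:]
    s=s*(1+p["k1"]*(s**2).sum(1,keepdims=True)); return s*f+[p["cx"],p["cy"]]
def unproj(p,uv,z):
    R=cv2.Rodrigues(np.array(p["rvec"],float))[0]; f=240/np.tan(np.radians(p["vertical_fov"])/2)
    d=(np.atleast_2d(uv)-[p["cx"],p["cy"]])/f; s=d.copy()
    for _ in range(30): s=d/(1+p["k1"]*(s**2).sum(1,keepdims=True))
    r=np.c_[s,np.ones(len(s))]@R; o=-R.T@np.array(p["tvec"]).ravel()
    return o+r*((z-o[2])/r[:,2])[:,None]
def save(p,n,crop=None,k=1):
    im=p["color"][:,:,::-1]
    if crop: im=im[crop[1]:crop[3],crop[0]:crop[2]]
    cv2.imwrite("pics/"+n,cv2.resize(im,None,fx=k,fy=k,interpolation=cv2.INTER_CUBIC))
E
python3 - <<'E'
from h import *
print(ctrl.get_obs())
for n in("scene","top"):
    p=ctrl.snapshot(n); save(p,n+"0.png"); 
    R=cv2.Rodrigues(np.array(p["rvec"],float))[0];print(n,-R.T@np.array(p["tvec"]).ravel(),p["k1"],p["vertical_fov"])
    for t in["stand","tube0","funnel","scoop","scoop_handle","scoop_nose","anchor0","kit_box","battery","charger","bracket","socket0"]:
        print(t,[(np.round(np.array(b["xy"])*[640,480]).tolist(),round(b["conf"],2),np.round(unproj(p,np.array(b["xy"])*[640,480],0.03)[0,:2],3).tolist()) for b in ctrl.boxes_of(p,t)])
E
```

```text
pics
{'clock': 0.0, 'joint_pos': array([-4.92697907e+01,  2.05888647e+01,  6.34698087e-01, -2.12224077e-02,
       -7.01345793e+01, -1.65073893e+01]), 'qvel': array([-0.10121097,  0.01672983,  0.00504947,  0.05715561, -0.13270634,
       -0.07633751]), 'tau': array([-7.67969177e-04, -5.82716739e+01,  2.93037021e+01,  6.99683726e+00,
        6.79407429e-03, -1.33301578e-04]), 'tool_pos': array([ 0.2767861 , -0.61523096,  0.29125516]), 'orientation': array([ 1.79909243e+02, -6.09037931e-03, -1.55784402e+02]), 'force': array([-0.24426703, -0.41209061,  0.29987006]), 'moment': array([-0.0481366 , -0.02012545,  0.01939272]), 'gripper_force': 0.0, 'opening': 0.08744697894620963}
scene [1.2156673  0.57726111 1.13400435] -0.040916294382322776 42.950884525468474
stand [([287.0, 251.0], 0.76, [0.596, -0.023])]
tube0 [([348.0, 309.0], 0.59, [0.634, 0.181]), ([412.0, 257.0], 0.57, [0.432, 0.208])]
funnel [([324.0, 158.0], 0.96, [0.306, -0.15]), ([376.0, 220.0], 0.86, [0.393, 0.079]), ([316.0, 205.0], 0.73, [0.445, -0.061])]
scoop [([426.0, 327.0], 0.63, [0.567, 0.334]), ([290.0, 251.0], 0.27, [0
[... 1066 characters left out ...]
, -0.139])]
scoop [([154.0, 229.0], 0.73, [0.554, 0.322]), ([146.0, 216.0], 0.64, [0.578, 0.34])]
scoop_handle [([154.0, 230.0], 0.84, [0.551, 0.322])]
scoop_nose [([154.0, 228.0], 0.74, [0.556, 0.323]), ([341.0, 217.0], 0.71, [0.572, -0.035])]
anchor0 [([144.0, 211.0], 0.58, [0.588, 0.344]), ([147.0, 226.0], 0.47, [0.559, 0.336])]
kit_box [([504.0, 223.0], 0.75, [0.558, -0.349])]
battery [([297.0, 110.0], 0.61, [0.787, 0.049]), ([357.0, 277.0], 0.42, [0.457, -0.063]), ([159.0, 229.0], 0.39, [0.553, 0.314])]
charger [([407.0, 115.0], 0.91, [0.776, -0.169])]
bracket [([180.0, 134.0], 0.86, [0.741, 0.28]), ([156.0, 229.0], 0.27, [0.553, 0.32])]
socket0 [([340.0, 215.0], 0.56, [0.577, -0.031])]
```

View pics/scene0.png

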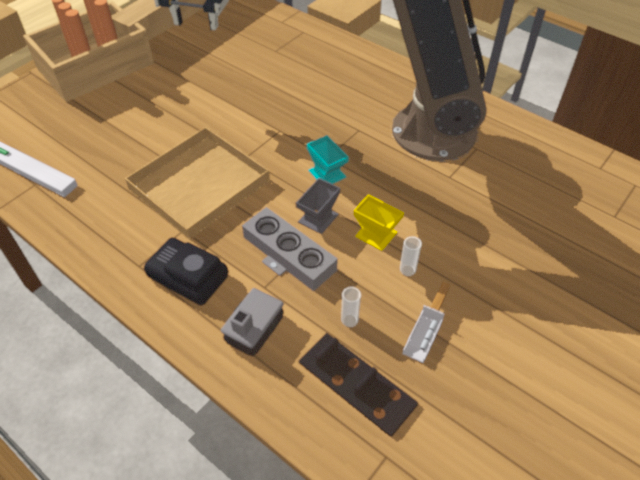

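View pics/top0.png

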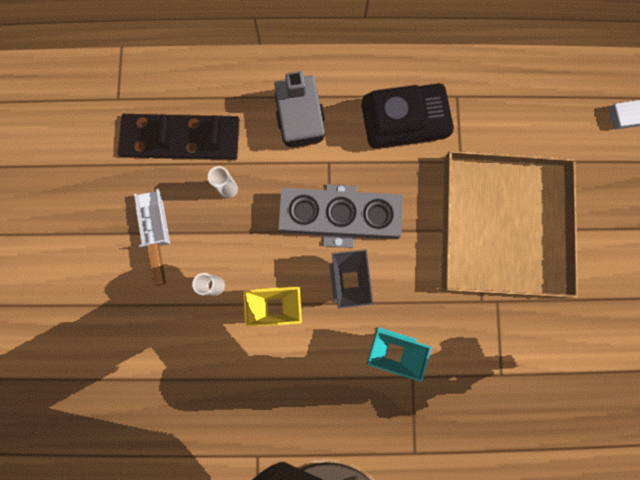

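The top view shows two tubes, at (222,181) and (207,284), and no look-alikes for them. Three things have the funnel's shape: a dark one (351,279), a yellow one (272,306) and a turquoise one (400,355). I choose the dark steel one. The scoop is at (152,235), the stand's sockets are at (303,210), (341,212) and (378,214), and the box is at (510,225). Next I fit models to the masks in both views.

```bash
cat > fit.py <<'E'
from h import *
from scipy.optimize import minimize
def box(x0,x1,y0,y1,z0,z1): return np.array([[x,y,z] for x in(x0,x1) for y in(y0,y1) for z in(z0,z1)],float)
def cyl(r,z0,z1,x=0,y=0):
    a=np.linspace(0,2*np.pi,40,False); return np.vstack([np.c_[x+r*np.cos(a),y+r*np.sin(a),np.full(40,z)] for z in(z0,z1)])
M=dict(stand=[box(-.04,.04,-.115,.115,0,.045)],
 tube0=[cyl(.019,.005,.1)],
 funnel=[box(-.038,.038,-.035,.035,0,.004),box(-.0245,.0245,-.0245,.0245,0,.03),
   np.vstack([box(-.049,.049,-.031,.031,.068,.068),box(-.017,.017,-.017,.017,.03,.03)]),box(-.049,.049,-.031,.031,.068,.084)],
 scoop=[np.vstack([box(-.046,.035,-.023,.023,0,.0),box(-.046,.062,-.023,.023,.006,.01),box(-.046,.035,-.023,.023,.024,.024)]),box(-.119,-.041,-.009,.009,.019,.041)],
 kit_box=[box(-.135,.135,-.125,.125,0,.04)])
def place(P,q): # x y yaw z
    c,s=np.cos(q[2]),np.sin(q[2]); z=q[3] if len(q)>3 else 0
    return np.c_[q[0]+c*P[:,0]-s*P[:,1],q[1]+s*P[:,0]+c*P[:,1],P[:,2]+z]
def sil(p,parts,q):
    im=np.zeros((480,640),np.uint8)
    for P in parts:
        uv=proj(p,place(P,q)); h=cv2.convexHull((uv*16).round().astype(np.int32))
        cv2.fillPoly(im,[h],255,cv2.LINE_AA,4)
    return im/255.
def fit(views,name,q0,yaw=True,z=0):
    q0=np.array(q0,float)
    def cost(v):
        q=np.r_[v[0],v[1],v[2] if yaw else 0,z]; e=0
        for p,m in views:
            s=sil(p,M[name],q); m=m.astype(float); e+=1-np.minimum(s,m).sum()/np.maximum(s,m).sum()
        return e/len(views)
    n=3 if yaw else 2
    S=np.vstack([q0[:n]]+[q0[:n]+d for d in np.diag([.02,.02,.2][:n])])
    r=minimize(cost,q0[:n],method="Nelder-Mead",options=dict(initial_simplex=S,xatol=1e-4,fatol=1e-5,maxiter=250)); return r.x,r.fun
E
cat > m1.py <<'E'
from fit import *
P={n:ctrl.snapshot(n) for n in("scene","top")}
def near(n,t,guess,zc):
    c=[o for o in ctrl.cut_out(P[n],t)]; u=proj(P[n],[*guess,zc])[0]
    c=[(np.linalg.norm(np.array(o["xy"])*[640,480]-u),o) for o in c]
    c=[k for k in c if k[0]<30]
    return min(c,key=lambda k:k[0])[1]["pixels"] if c else None
for t,g,zc,yaws in [("stand",(.575,-.03),.03,[0]),("tube0",(.645,.19),.05,[None]),("tube0",(.45,.215),.05,[None]),("funnel",(.455,-.06),.04,[1.5]),("scoop",(.56,.325),.02,[0.2]),("kit_box",(.56,-.35),.02,[0,1.57])]:
    for keys in (("scene","top"),("top",),("scene",)):
        V=[(P[n],m) for n in keys if (m:=near(n,t,g,zc)) is not None]
        if not V: print(t,keys,"none"); continue
        y=[fit(V,t,[*g,a or 0],a is not None) for a in yaws]; b=min(y,key=lambda k:k[1])
        print(t,keys,len(V),np.round(b[0],4),round(b[1],3))
E
python3 m1.py
```

```text
stand ('scene', 'top') 2 [ 0.5833 -0.0326 -0.0762] 0.099
stand ('top',) 1 [ 0.5815 -0.0327 -0.0659] 0.108
stand ('scene',) 1 [ 0.5844 -0.031  -0.0826] 0.076
tube0 ('scene', 'top') 2 [0.6365 0.1881] 0.096
tube0 ('top',) 1 [0.6346 0.1873] 0.059
tube0 ('scene',) 1 [0.6388 0.1889] 0.113
tube0 ('scene', 'top') 2 [0.4477 0.2103] 0.17
tube0 ('top',) 1 [0.4461 0.2097] 0.151
tube0 ('scene',) 1 [0.4515 0.2119] 0.172
funnel ('scene', 'top') 2 [ 0.452  -0.0512  1.5364] 0.397
funnel ('top',) 1 [ 0.4548 -0.0483  0.1047] 0.15
funnel ('scene',) 1 [ 0.4561 -0.0522  1.6602] 0.254
scoop ('scene', 'top') 2 [0.5672 0.3333 0.203 ] 0.202
scoop ('top',) 1 [0.5676 0.3331 0.2075] 0.197
scoop ('scene',) 1 [0.5668 0.3335 0.2037] 0.204
kit_box ('scene', 'top') 2 [ 0.5585 -0.3598 -0.0798] 0.034
kit_box ('top',) 1 [ 0.5573 -0.3614 -0.0697] 0.02
kit_box ('scene',) 1 [ 0.5632 -0.3584 -0.079 ] 0.048
```

```bash
cat > plan.py <<'E'
import sys,numpy as np,math
from plant import ctrl
def plan(x,y,z,yaw=None,n=None):
    o=ctrl.get_obs(); p=np.array(o["tool_pos"]); a=o["orientation"][2]; yaw=a if yaw is None else yaw
    d=np.array([x,y,z])-p; da=(yaw-a+180)%360-180
    n=n or max(1,math.ceil(np.linalg.norm(d)/200),math.ceil(abs(da)/34),math.ceil(np.linalg.norm(d)/.195)); 
    print("from",p.round(4),round(a,2),"n",n,"opening",round(o["opening"],4),"F",o["force"].round(1),"t",round(o["clock"],1))
    for i in range(n):
        ai=np.radians(a+da*i/n); c,s=np.cos(ai),np.sin(ai); v=d/n
        print(i,[round((c*v[0]+s*v[1])/.8,4),round((s*v[0]-c*v[1])/.8,4),round(-v[2]/.8,4)],round(-da/n/90,4))
if __name__=="__main__": plan(*[float(v) for v in sys.argv[1:5]],n=int(sys.argv[5]) if len(sys.argv)>5 else None)
E
python3 plan.py 0.6365 0.1881 0.27 -94.3
```

```text
from [ 0.277  -0.6156  0.2921] -155.77 n 5 opening 0.0876 F [ 0.1  0.5 -0.2] t 2.6
0 [np.float64(-0.1644), np.float64(0.1463), np.float64(0.0055)] -0.1366
1 [np.float64(-0.1918), np.float64(0.108), np.float64(0.0055)] -0.1366
2 [np.float64(-0.2104), np.float64(0.0647), np.float64(0.0055)] -0.1366
3 [np.float64(-0.2193), np.float64(0.0184), np.float64(0.0055)] -0.1366
4 [np.float64(-0.2182), np.float64(-0.0288), np.float64(0.0055)] -0.1366
```

Emit:
send_rows:
  deltas:
    - [[-0.033,0.029,0.001],-0.027]
    - [[-0.066,0.058,0.002],-0.055]
    - [[-0.099,0.088,0.003],-0.082]
    - [[-0.132,0.117,0.004],-0.11]
    - [[-0.164,0.146,0.006],-0.137]

```text
clock: 3.02
tool_pos: [0.349, -0.4538, 0.2875]
orientation: [-180.0, 0.0, -143.3]
force: [0.5, 0.1, 0.2]
opening: 0.0875
gripper_force: 0.0
```

Emit:
send_rows:
  deltas:
    - [[-0.038,0.022,0.001],-0.027]
    - [[-0.077,0.043,0.002],-0.055]
    - [[-0.115,0.065,0.003],-0.082]
    - [[-0.153,0.086,0.004],-0.11]
    - [[-0.192,0.108,0.006],-0.137]

```text
clock: 3.43
tool_pos: [0.421, -0.2928, 0.283]
orientation: [-179.9, 0.0, -131.0]
force: [0.5, 0.3, 0.4]
opening: 0.0875
gripper_force: 0.0
```

Emit:
send_rows:
  deltas:
    - [[-0.042,0.013,0.001],-0.027]
    - [[-0.084,0.026,0.002],-0.055]
    - [[-0.126,0.039,0.003],-0.082]
    - [[-0.168,0.052,0.004],-0.11]
    - [[-0.21,0.065,0.006],-0.137]

```text
clock: 3.85
tool_pos: [0.4923, -0.1318, 0.2783]
orientation: [-179.9, 0.0, -118.6]
force: [0.3, -0.3, 0.3]
opening: 0.0875
gripper_force: 0.0
```

Emit:
send_rows:
  deltas:
    - [[-0.044,0.004,0.001],-0.027]
    - [[-0.088,0.007,0.002],-0.055]
    - [[-0.132,0.011,0.003],-0.082]
    - [[-0.175,0.015,0.004],-0.11]
    - [[-0.219,0.018,0.006],-0.137]

```text
clock: 4.27
tool_pos: [0.564, 0.0287, 0.2734]
orientation: [-180.0, 0.0, -106.3]
force: [1.0, -1.0, -0.5]
opening: 0.0878
gripper_force: 0.0
```

Emit:
send_rows:
  deltas:
    - [[-0.055,-0.007,0.001],-0.034]
    - [[-0.11,-0.015,0.002],-0.068]
    - [[-0.165,-0.022,0.004],-0.102]
    - [[-0.218,-0.029,0.006],-0.137]
    - [[-0.218,-0.029,0.006],-0.137]

```text
clock: 4.68
tool_pos: [0.637, 0.1927, 0.267]
orientation: [-180.0, 0.0, -93.8]
force: [-0.2, -0.4, -0.6]
opening: 0.0874
gripper_force: 0.0
```

```bash
cat > tubew.py <<'E'
from fit import *
import sys
g=[float(v) for v in sys.argv[1:3]]; p=ctrl.snapshot("wrist"); save(p,sys.argv[3])
R=cv2.Rodrigues(np.array(p["rvec"],float))[0];print("cam",-R.T@np.array(p["tvec"]).ravel(),R[2])
print("tcp px",proj(p,[g+[0.1]]))
for o in ctrl.cut_out(p,"tube0"):
    print(np.array(o["xy"])*[640,480],o["conf"],o["pixels"].sum(),fit([(p,o["pixels"])],"tube0",[*g],False))
E
python3 tubew.py 0.6365 0.188 w1.png; python3 plan.py 0.6365 0.188 0.14 -94.3
```

```text
cam [0.63217432 0.11627045 0.36012482] [ 0.01846509  0.28077065 -0.95959725]
tcp px [[318.45150651 237.76023821]]
[318.784 228.288] 0.9 2547 (array([0.63671423, 0.18817045]), np.float64(0.09124542791877466))
[539.712 237.024] 0.67 4419 (array([0.6365, 0.188 ]), np.float64(1.0))
from [0.6358 0.1901 0.2669] -93.98 n 1 opening 0.0875 F [-0.1 -0.8  0. ] t 4.8
0 [np.float64(0.0025), np.float64(-0.0011), np.float64(0.1586)] 0.0035
```

View pics/w1.png

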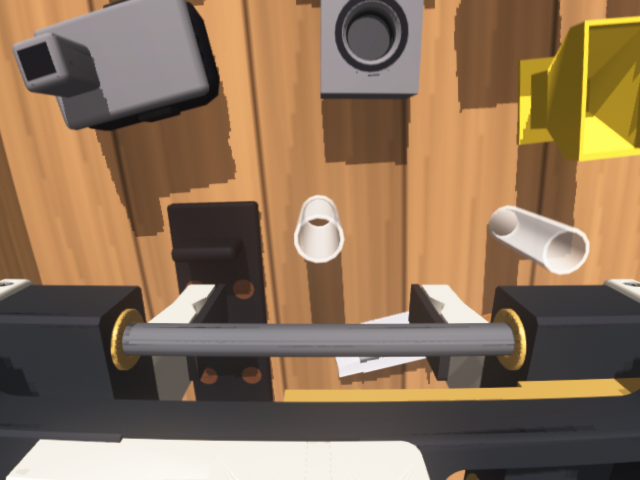

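Emit:
send_rows:
  deltas:
    - [[0.0025,-0.001,0.034],0.003]
    - [[0.0025,-0.001,0.068],0.003]
    - [[0.0025,-0.001,0.102],0.003]
    - [[0.0025,-0.001,0.136],0.003]
    - [[0.0025,-0.001,0.1685],0.003]

```text
clock: 5.2
tool_pos: [0.6355, 0.1845, 0.1326]
orientation: [-180.0, 0.0, -94.5]
force: [-0.1, 0.7, -1.1]
opening: 0.0878
gripper_force: 0.0
```

Emit:
send_rows:
  deltas:
    - [[0,0,0],0]
    - [[0,0,0],0]
    - [[0,0,0],0]
    - [[0,0,0],0]
    - [[0,0,0],0]
  gripper: 0

```text
clock: 5.62
tool_pos: [0.6368, 0.1859, 0.1355]
orientation: [-179.8, 0.1, -94.4]
force: [-0.1, 0.2, 0.3]
opening: 0.0602
gripper_force: 0.0
```

Emit:
send_rows:
  deltas:
    - [[0,0,0],0]
    - [[0,0,0],0]
    - [[0,0,0],0]
    - [[0,0,0],0]
    - [[0,0,0],0]

```text
clock: 6.03
tool_pos: [0.6361, 0.1857, 0.1338]
orientation: [-180.0, 0.0, -94.4]
force: [-1.3, -0.7, 2.4]
opening: 0.0373
gripper_force: 30.0
```

Emit:
send_rows:
  deltas:
    - [[0,0,-0.03],0]
    - [[0,0,-0.06],0]
    - [[0,0,-0.1],0]
    - [[0,0,-0.14],0]
    - [[0,0,-0.18],0]

```text
clock: 6.45
tool_pos: [0.6356, 0.1854, 0.2784]
orientation: [180.0, -0.0, -94.4]
force: [0.5, 0.8, -1.5]
opening: 0.0371
gripper_force: 30.0
```

```bash
python3 plan.py 0.5885 0.11 0.29 -94.3 1
```

```text
from [0.6356 0.1854 0.2784] -94.4 n 1 opening 0.0371 F [ 0.5  0.8 -1.5] t 6.5
0 [np.float64(0.0985), np.float64(0.0514), np.float64(-0.0145)] -0.0011
```

Emit:
send_rows:
  deltas:
    - [[0.025,0.013,-0.005],0]
    - [[0.05,0.026,-0.01],0]
    - [[0.075,0.039,-0.015],0]
    - [[0.098,0.051,-0.015],0]
    - [[0.098,0.051,-0.015],0]

```text
clock: 6.87
tool_pos: [0.5873, 0.1081, 0.29]
orientation: [180.0, 0.0, -94.5]
force: [-1.1, -0.8, -0.6]
opening: 0.0372
gripper_force: 30.0
```

```bash
cat > ortho.py <<'E'
from h import *
import sys
def ortho(p,x0,x1,y0,y1,z,k=2000): # rows: x descending, cols: y descending
    xs=np.arange(x1,x0,-1/k); ys=np.arange(y1,y0,-1/k); X,Y=np.meshgrid(xs,ys,indexing="ij")
    uv=proj(p,np.c_[X.ravel(),Y.ravel(),np.full(X.size,z)]).astype(np.float32).reshape(*X.shape,2)
    return cv2.remap(p["color"],uv[...,0],uv[...,1],cv2.INTER_CUBIC)
if __name__=="__main__":
    ims=[]
    for n in("wrist","top"):
        p=ctrl.snapshot(n); im=ortho(p,.52,.65,-.17,.10,.045)[:,:,::-1].copy()
        g=cv2.GaussianBlur(cv2.cvtColor(im,cv2.COLOR_BGR2GRAY),(5,5),0)
        c=cv2.HoughCircles(g,cv2.HOUGH_GRADIENT,1.5,100,param1=60,param2=25,minRadius=36,maxRadius=54)
        for q in ([] if c is None else c[0]):
            print(n,"x %.4f y %.4f r %.4f"%(.65-q[1]/2000,.10-q[0]/2000,q[2]/2000)); cv2.circle(im,(int(q[0]),int(q[1])),int(q[2]),(0,0,255),1)
        for k in(-1,0,1):
            x,y=.5833+.0052*k,-.0326+.0698*k; cv2.drawMarker(im,(int((.10-y)*2000),int((.65-x)*2000)),(0,255,0),0,10)
        ims.append(im)
    cv2.imwrite("pics/ortho1.png",np.vstack(ims))
E
python3 ortho.py
```

```text
wrist x 0.5859 y 0.0374 r 0.0234
wrist x 0.5814 y -0.0316 r 0.0230
wrist x 0.5769 y -0.0976 r 0.0248
top x 0.5844 y 0.0344 r 0.0257
top x 0.5754 y -0.1051 r 0.0265
top x 0.5806 y -0.0301 r 0.0265
```

View pics/ortho1.png

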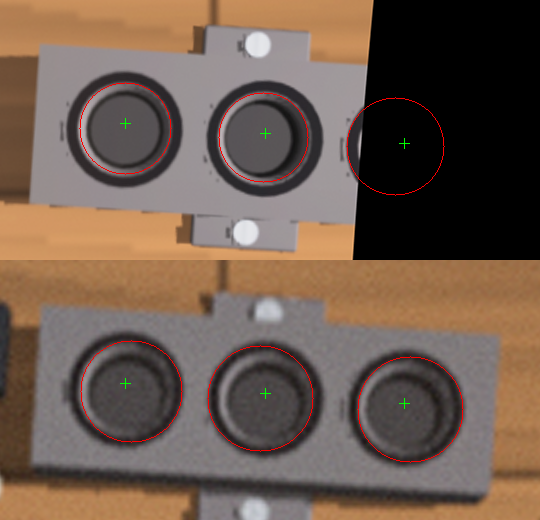

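```bash
python3 plan.py 0.5853 0.035 0.19 -94.3 1
```

```text
from [0.589  0.11   0.2897] -94.44 n 1 opening 0.0374 F [ 0.3  1.1 -0.2] t 7.0
0 [np.float64(0.0938), np.float64(-0.0027), np.float64(0.1246)] -0.0016
```

Emit:
send_rows:
  deltas:
    - [[0.04,-0.001,0.02],0]
    - [[0.08,-0.002,0.05],0]
    - [[0.094,-0.0027,0.08],0]
    - [[0.094,-0.0027,0.11],0]
    - [[0.094,-0.0027,0.1246],0]

```text
clock: 7.38
tool_pos: [0.5847, 0.0347, 0.1862]
orientation: [179.8, -0.1, -94.5]
force: [-1.6, 0.3, -1.1]
opening: 0.0378
gripper_force: 30.0
```

```bash
cat > held.py <<'E'
from h import *
from ortho import ortho
import sys
x,y,zt,out=float(sys.argv[1]),float(sys.argv[2]),float(sys.argv[3]),sys.argv[4]
p=ctrl.snapshot("wrist"); o=ctrl.get_obs(); print(o["tool_pos"],o["orientation"])
ims=[]
for z in(zt,.045):
    im=ortho(p,x-.05,x+.05,y-.05,y+.05,z,4000)[:,:,::-1].copy()
    cv2.drawMarker(im,(200,200),(0,255,0),0,16); cv2.circle(im,(200,200),76 if z==zt else 116,(0,255,0),1); ims.append(im)
cv2.imwrite("pics/"+out,np.hstack(ims))
E
python3 held.py .5855 .0375 .156 held1.png
```

```text
[0.58411283 0.03494696 0.18479921] [ 1.79649519e+02 -1.07629814e-01 -9.44732767e+01]
```

View pics/held1.png

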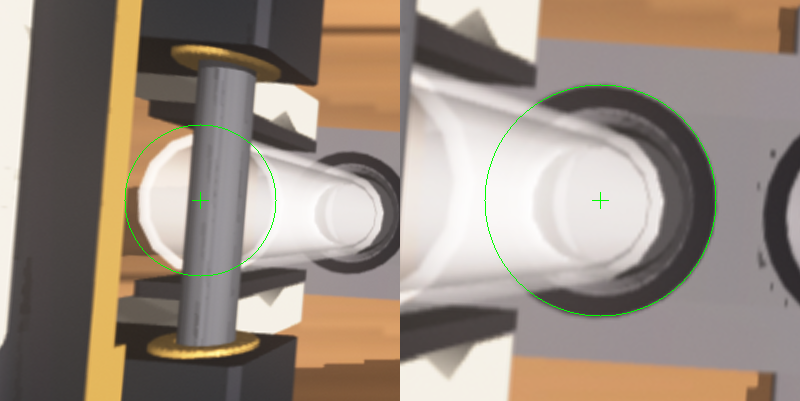

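The left half shows the tube top centred on the target (about column 203, row 200). The right half shows the socket ring matching the circle, with the foot about 1 mm off, so I push down.

Emit:
send_rows:
  deltas:
    - [[0.001,0.0005,0.004],0]
    - [[0.001,0.0005,0.008],0]
    - [[0.001,0.0005,0.012],0]
    - [[0.001,0.0005,0.016],0]
    - [[0.001,0.0005,0.02],0]

```text
clock: 7.85
tool_pos: [0.5855, 0.035, 0.1741]
orientation: [-179.9, 0.0, -94.4]
force: [0.2, 0.1, -0.7]
opening: 0.0374
gripper_force: 30.0
```

Emit:
send_rows:
  deltas:
    - [[0,0,0.002],0]
    - [[0,0,0.004],0]
    - [[0,0,0.006],0]
    - [[0,0,0.008],0]
    - [[0,0,0.01],0]

```text
clock: 8.27
tool_pos: [0.5852, 0.0346, 0.1657]
orientation: [-180.0, 0.0, -94.4]
force: [-0.7, 0.1, -2.4]
opening: 0.0372
gripper_force: 30.0
```

Emit:
send_rows:
  deltas:
    - [[0,0,0.003],0]
    - [[0,0,0.006],0]
    - [[0,0,0.009],0]
    - [[0,0,0.012],0]
    - [[0,0,0.014],0]

```text
clock: 8.68
tool_pos: [0.5854, 0.0347, 0.1554]
orientation: [-179.9, 0.0, -94.4]
force: [-2.8, -0.2, 7.9]
opening: 0.0372
gripper_force: 30.0
```

Emit:
send_rows:
  deltas:
    - [[0,0,0.002],0]
    - [[0,0,0.004],0]
    - [[0,0,0.006],0]
    - [[0,0,0.008],0]
    - [[0,0,0.01],0]

```text
clock: 9.1
tool_pos: [0.5858, 0.0347, 0.1483]
orientation: [-179.9, -0.0, -94.3]
force: [-8.0, 2.5, 25.7]
opening: 0.0373
gripper_force: 30.1
```

Emit:
send_rows:
  deltas:
    - [[0,0,0],0]
    - [[0,0,0],0]
    - [[0,0,-0.001],0]
    - [[0,0,-0.001],0]
    - [[0,0,-0.001],0]
  gripper: 0.8

```text
clock: 9.52
tool_pos: [0.5851, 0.0346, 0.1471]
orientation: [180.0, -0.0, -94.4]
force: [-0.1, 0.3, 0.7]
opening: 0.065
gripper_force: 0.0
```

Emit:
send_rows:
  deltas:
    - [[0,0,-0.03],0]
    - [[0,0,-0.07],0]
    - [[0,0,-0.11],0]
    - [[0,0,-0.15],0]
    - [[0,0,-0.17],0]
  gripper: 1

```text
clock: 9.93
tool_pos: [0.5863, 0.0347, 0.2875]
orientation: [-179.7, 0.1, -94.4]
force: [0.6, 0.5, 0.6]
opening: 0.0871
gripper_force: 0.0
```

```bash
python3 plan.py 0.4477 0.2095 0.265 -94.3 2; cat > m2.py <<'E'
from fit import *
for n in("scene","top"):
    p=ctrl.snapshot(n)
    for o in ctrl.cut_out(p,"tube0"):
        u=np.array(o["xy"])*[640,480]; g=unproj(p,u,.06)[0,:2]
        print(n,u.round(),o["conf"],[ (z,fit([(p,o["pixels"])],"tube0",g,False,z)) for z in(0,.015)])
E
python3 m2.py
```

```text
from [0.5863 0.0347 0.2875] -94.37 n 2 opening 0.0871 F [0.6 0.5 0.6] t 9.9
0 [np.float64(-0.1024), np.float64(0.0947), np.float64(0.0141)] -0.0004
1 [np.float64(-0.1024), np.float64(0.0947), np.float64(0.0141)] -0.0004
scene [410. 258.] 0.8 [(0, (array([0.44990434, 0.21026506]), np.float64(0.09460709636318321))), (0.015, (array([0.46168429, 0.21623416]), np.float64(0.10688524946595412)))]
scene [307. 251.] 0.66 [(0, (array([0.56880896, 0.02210445]), np.float64(0.28850353020219743))), (0.015, (array([0.58688722, 0.03585493]), np.float64(0.30698367540472804)))]
scene [280. 249.] 0.3 [(0, (array([ 0.61829867, -0.02356818]), np.float64(0.8000705973446289))), (0.015, (array([ 0.6233991 , -0.01079261]), np.float64(0.7950545684730164)))]
top [206. 285.] 0.85 [(0, (array([0.44589551, 0.20913596]), np.float64(0.14194018079233162))), (0.015, (array([0.44559906, 0.20455183]), np.float64(0.16742547234182736)))]
top [298. 198.] 0.55 [(0, (array([0.59115531, 0.04058578]), np.float64(0.6212361650909776))), (0.015, (array([0.59299357, 0.04035544]), np.float64(0.6368387475109389)))]
```

Emit:
send_rows:
  deltas:
    - [[-0.025,0.024,0.004],0]
    - [[-0.05,0.047,0.007],0]
    - [[-0.075,0.07,0.01],0]
    - [[-0.102,0.095,0.014],0]
    - [[-0.102,0.095,0.014],0]

```text
clock: 10.55
tool_pos: [0.5126, 0.1237, 0.27]
orientation: [179.8, -0.1, -94.3]
force: [-0.1, -0.2, 0.5]
opening: 0.088
gripper_force: 0.0
```

Emit:
send_rows:
  deltas:
    - [[-0.025,0.024,0.004],0]
    - [[-0.05,0.047,0.007],0]
    - [[-0.075,0.07,0.01],0]
    - [[-0.102,0.095,0.014],0]
    - [[-0.102,0.095,0.014],0]

```text
clock: 10.97
tool_pos: [0.4436, 0.2108, 0.2591]
orientation: [179.9, -0.1, -94.3]
force: [-1.1, 0.1, -0.9]
opening: 0.0874
gripper_force: 0.0
```

```bash
python3 tubew.py 0.448 0.21 w2.png; python3 plan.py 0.4477 0.2095 0.133 -94.3 1
```

```text
cam [0.43828965 0.1346261  0.35231905] [ 0.01834517  0.27941398 -0.95999546]
tcp px [[311.44125067 246.44922005]]
[100.224  20.688] 0.98 4355 (array([0.448, 0.21 ]), np.float64(1.0))
[313.6   240.384] 0.62 2711 (array([0.4468408 , 0.21083959]), np.float64(0.09828737831114476))
from [0.4453 0.2094 0.2597] -94.26 n 1 opening 0.0878 F [ 0.4  0.  -0.2] t 11.1
0 [np.float64(-0.0004), np.float64(-0.003), np.float64(0.1584)] 0.0004
```

Emit:
send_rows:
  deltas:
    - [[-0.002,-0.002,0.034],0]
    - [[-0.002,-0.002,0.068],0]
    - [[-0.002,-0.002,0.1],0]
    - [[-0.002,-0.002,0.13],0]
    - [[-0.002,-0.002,0.158],0]

```text
clock: 11.48
tool_pos: [0.4479, 0.2091, 0.1325]
orientation: [179.9, -0.1, -94.5]
force: [-0.1, 0.9, 0.4]
opening: 0.0878
gripper_force: 0.0
```

Emit:
send_rows:
  deltas:
    - [[0,0,0],0]
    - [[0,0,0],0]
    - [[0,0,0],0]
    - [[0,0,0],0]
    - [[0,0,0],0]
  gripper: 0

```text
clock: 11.9
tool_pos: [0.4485, 0.2108, 0.1358]
orientation: [-179.9, 0.1, -94.4]
force: [0.1, -0.4, -0.3]
opening: 0.0595
gripper_force: 0.0
```

Emit:
send_rows:
  deltas:
    - [[0,0,0],0]
    - [[0,0,0],0]
    - [[0,0,0],0]
    - [[0,0,0],0]
    - [[0,0,0],0]

```text
clock: 12.32
tool_pos: [0.448, 0.2106, 0.1348]
orientation: [-180.0, 0.0, -94.4]
force: [0.3, -0.5, 2.4]
opening: 0.0375
gripper_force: 29.9
```

Emit:
send_rows:
  deltas:
    - [[0,0,-0.03],0]
    - [[0,0,-0.06],0]
    - [[0,0,-0.1],0]
    - [[0,0,-0.14],0]
    - [[0,0,-0.17],0]

```text
clock: 12.73
tool_pos: [0.448, 0.2105, 0.273]
orientation: [-179.9, 0.1, -94.4]
force: [1.0, 0.6, -1.1]
opening: 0.0376
gripper_force: 29.9
```

```bash
python3 plan.py 0.576 -0.1028 0.265 -94.3 2
```

```text
from [0.448  0.2105 0.273 ] -94.38 n 2 opening 0.0376 F [ 1.   0.6 -1.1] t 12.7
0 [np.float64(0.1891), np.float64(-0.0947), np.float64(0.005)] -0.0004
1 [np.float64(0.1892), np.float64(-0.0946), np.float64(0.005)] -0.0004
```

Emit:
send_rows:
  deltas:
    - [[0.04,-0.02,0],0]
    - [[0.08,-0.04,0],0]
    - [[0.12,-0.06,0],0]
    - [[0.16,-0.08,0],0]
    - [[0.19,-0.095,0],0]

```text
clock: 13.15
tool_pos: [0.5122, 0.051, 0.2705]
orientation: [180.0, -0.0, -94.4]
force: [0.2, 0.6, -1.0]
opening: 0.0376
gripper_force: 29.9
```

Emit:
send_rows:
  deltas:
    - [[0.04,-0.02,0],0]
    - [[0.08,-0.04,0],0]
    - [[0.12,-0.06,0],0]
    - [[0.16,-0.08,0],0]
    - [[0.188,-0.095,0],0]

```text
clock: 13.57
tool_pos: [0.5766, -0.1052, 0.2701]
orientation: [180.0, -0.0, -94.4]
force: [-0.5, 0.3, -0.5]
opening: 0.0376
gripper_force: 29.9
```

```bash
python3 plan.py 0.576 -0.1028 0.19 -94.3 1
```

```text
from [ 0.5766 -0.1052  0.2701] -94.45 n 1 opening 0.0376 F [-0.5  0.3 -0.5] t 13.6
0 [np.float64(-0.003), np.float64(0.001), np.float64(0.1001)] -0.0017
```

Emit:
send_rows:
  deltas:
    - [[-0.002,0.001,0.03],0]
    - [[-0.002,0.001,0.06],0]
    - [[-0.002,0.001,0.08],0]
    - [[-0.002,0.001,0.1],0]
    - [[-0.002,0.001,0.1],0]

```text
clock: 13.98
tool_pos: [0.5735, -0.1012, 0.1868]
orientation: [179.6, -0.0, -94.5]
force: [-0.7, 0.3, -0.6]
opening: 0.0378
gripper_force: 29.9
```

```bash
python3 held.py .576 -.1028 .154 held2.png
```

```text
[ 0.57445268 -0.10116279  0.18873188] [ 1.79767435e+02 -3.70230164e-02 -9.44144489e+01]
```

View pics/held2.png

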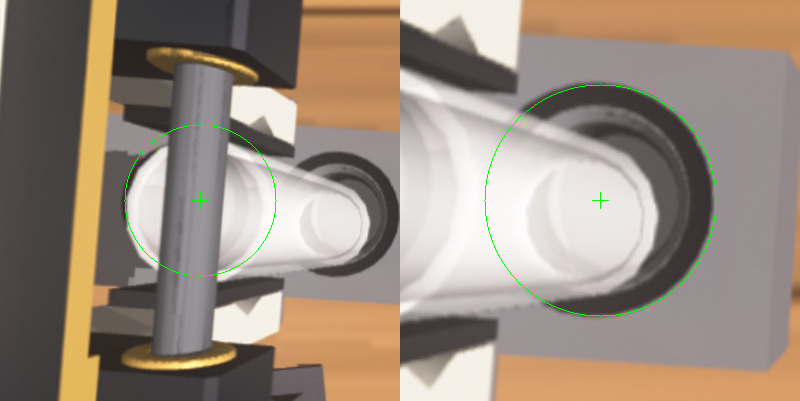

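Ring matches the circle. The tube foot sits about 2 to 4 mm low in x (row ~215 against 200), so I correct that and re-measure while hovering.

Emit:
send_rows:
  deltas:
    - [[0.0012,0.003,0],0]
    - [[0.0012,0.003,0],0]
    - [[0.0012,0.003,0],0]
    - [[0.0012,0.003,0],0]
    - [[0.0012,0.003,0],0]

```text
clock: 14.45
tool_pos: [0.5734, -0.1017, 0.1913]
orientation: [-179.9, 0.0, -94.4]
force: [0.7, -0.1, -0.4]
opening: 0.0383
gripper_force: 29.9
```

```bash
python3 held.py .576 -.1028 .154 held3.png
```

```text
[ 0.57328425 -0.1017546   0.19110793] [-1.79942237e+02  1.10121640e-02 -9.43846156e+01]
```

View pics/held3.png

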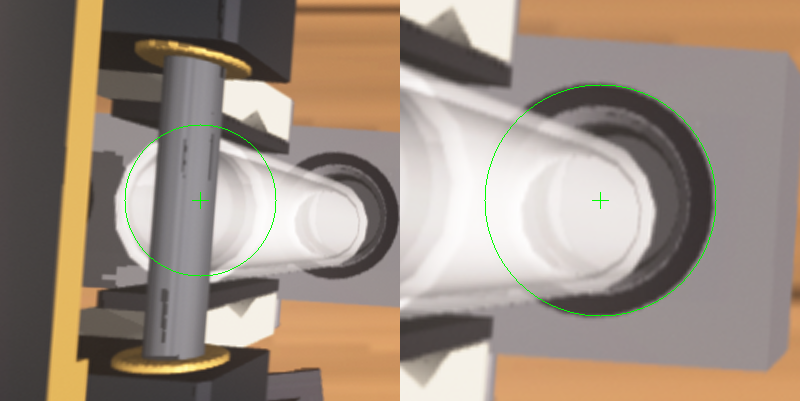

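Emit:
send_rows:
  deltas:
    - [[0.001,-0.0044,0],0]
    - [[0.001,-0.0044,0],0]
    - [[0.001,-0.0044,0.004],0]
    - [[0.001,-0.0044,0.009],0]
    - [[0.001,-0.0044,0.014],0]

```text
clock: 14.92
tool_pos: [0.5764, -0.1029, 0.1787]
orientation: [180.0, 0.0, -94.4]
force: [-0.4, -0.4, 0.2]
opening: 0.0378
gripper_force: 29.9
```

Emit:
send_rows:
  deltas:
    - [[0,0,0.003],0]
    - [[0,0,0.006],0]
    - [[0,0,0.009],0]
    - [[0,0,0.012],0]
    - [[0,0,0.015],0]

```text
clock: 15.33
tool_pos: [0.5768, -0.1028, 0.1672]
orientation: [-180.0, 0.0, -94.4]
force: [0.5, 0.7, 0.0]
opening: 0.0375
gripper_force: 29.9
```

Emit:
send_rows:
  deltas:
    - [[0,0,0.003],0]
    - [[0,0,0.006],0]
    - [[0,0,0.009],0]
    - [[0,0,0.012],0]
    - [[0,0,0.015],0]

```text
clock: 15.75
tool_pos: [0.5773, -0.1029, 0.1567]
orientation: [-179.9, -0.0, -94.3]
force: [-2.3, 1.5, 11.1]
opening: 0.0375
gripper_force: 30.0
```

Emit:
send_rows:
  deltas:
    - [[0,0,0.002],0]
    - [[0,0,0.004],0]
    - [[0,0,0.006],0]
    - [[0,0,0.008],0]
    - [[0,0,0.01],0]

```text
clock: 16.17
tool_pos: [0.5771, -0.103, 0.1492]
orientation: [-179.9, -0.0, -94.3]
force: [-8.8, 4.0, 28.3]
opening: 0.0376
gripper_force: 30.1
```

Emit:
send_rows:
  deltas:
    - [[0,0,0],0]
    - [[0,0,0],0]
    - [[0,0,-0.001],0]
    - [[0,0,-0.001],0]
    - [[0,0,-0.001],0]
  gripper: 0.8

```text
clock: 16.58
tool_pos: [0.5764, -0.103, 0.1478]
orientation: [180.0, -0.0, -94.4]
force: [-0.4, -0.6, 0.7]
opening: 0.0653
gripper_force: 0.0
```

Emit:
send_rows:
  deltas:
    - [[0,0,-0.03],0]
    - [[0,0,-0.07],0]
    - [[0,0,-0.11],0]
    - [[0,0,-0.15],0]
    - [[0,0,-0.16],0]
  gripper: 1

```text
clock: 17.0
tool_pos: [0.5784, -0.1032, 0.2816]
orientation: [-179.6, -0.0, -94.4]
force: [0.5, -0.1, 1.8]
opening: 0.0871
gripper_force: 0.0
```

```bash
python3 plan.py 0.455 -0.052 0.28 -174; sed -i 's/("stand",(.575,-.03),.03,\[0\]),("tube0",(.645,.19),.05,\[None\]),("tube0",(.45,.215),.05,\[None\]),//; s/\[1.5\]/[0.1]/; s/,("kit_box".*\]:/]:/' m1.py; python3 m1.py; python3 m2.py | grep -v " 0.[12]"
```

```text
from [ 0.5784 -0.1032  0.2816] -94.35 n 3 opening 0.0871 F [ 0.5 -0.1  1.8] t 17.0
0 [np.float64(-0.0174), np.float64(0.0529), np.float64(0.0007)] 0.295
1 [np.float64(0.0081), np.float64(0.0551), np.float64(0.0007)] 0.295
2 [np.float64(0.0319), np.float64(0.0456), np.float64(0.0007)] 0.295
funnel ('scene', 'top') 2 [ 0.4547 -0.0494  0.1   ] 0.144
funnel ('top',) 1 [ 0.4542 -0.0483  0.0752] 0.173
funnel ('scene',) 1 [ 0.4566 -0.047   0.1564] 0.09
scoop ('scene', 'top') 1 [0.5692 0.3342 0.2077] 0.193
scoop ('top',) none
scoop ('scene',) 1 [0.5692 0.3342 0.2077] 0.193
scene [309. 249.] 0.68 [(0, (array([0.57350221, 0.02545294]), np.float64(0.21656268053148475))), (0.015, (array([0.58394802, 0.03462985]), np.float64(0.2339358620339156)))]
scene [265. 216.] 0.64 [(0, (array([ 0.56341131, -0.11689314]), np.float64(0.2215774313791934))), (0.015, (array([ 0.57094384, -0.10986592]), np.float64(0.2383805973670552)))]
top [303. 203.] 0.93 [(0, (array([0.58761429, 0.03762543]), np.float64(0.22825462289983434))), (0.015, (array([0.58571922, 0.03767065]), np.float64(0.25067396052657487)))]
top [388. 206.] 0.64 [(0, (array([ 0.58261823, -0.1086643 ]), np.float64(0.8157298638982651))), (0.015, (array([ 0.57665844, -0.10502417]), np.float64(0.8232244083401692)))]
```

Emit:
send_rows:
  deltas:
    - [[-0.004,0.011,0],0.06]
    - [[-0.008,0.022,0],0.12]
    - [[-0.012,0.034,0],0.18]
    - [[-0.017,0.053,0],0.24]
    - [[-0.017,0.053,0],0.295]

```text
clock: 18.12
tool_pos: [0.5334, -0.0856, 0.2762]
orientation: [180.0, 0.0, -121.2]
force: [0.2, -0.3, -1.2]
opening: 0.0879
gripper_force: 0.0
```

Emit:
send_rows:
  deltas:
    - [[0.002,0.011,0],0.06]
    - [[0.004,0.022,0],0.12]
    - [[0.006,0.034,0],0.18]
    - [[0.008,0.055,0],0.24]
    - [[0.008,0.055,0],0.295]

```text
clock: 18.53
tool_pos: [0.4923, -0.0685, 0.2762]
orientation: [180.0, 0.0, -147.8]
force: [-0.8, 0.0, -0.3]
opening: 0.0877
gripper_force: 0.0
```

Emit:
send_rows:
  deltas:
    - [[0.007,0.011,0],0.06]
    - [[0.014,0.022,0],0.12]
    - [[0.02,0.034,0],0.18]
    - [[0.032,0.046,0],0.24]
    - [[0.032,0.046,0],0.295]

```text
clock: 18.95
tool_pos: [0.4511, -0.0514, 0.2762]
orientation: [180.0, 0.0, -174.3]
force: [-0.1, 0.5, -0.1]
opening: 0.0877
gripper_force: 0.0
```

```bash
cat > fw.py <<'E'
from fit import *
p=ctrl.snapshot("wrist"); g=np.array([.455,-.049]); u=proj(p,[*g,.04])[0]; save(p,"fw.png")
for o in ctrl.cut_out(p,"funnel"):
    print(np.array(o["xy"])*[640,480],u,o["conf"],fit([(p,o["pixels"])],"funnel",[*g,.1]))
E
python3 fw.py; python3 plan.py .455 -.049 .15 -174.3 1
```

```text
[232.    48.72] [320.40758248 226.71883886] 0.84 (array([ 0.455, -0.049,  0.1  ]), np.float64(1.0))
[322.304 237.216] [320.40758248 226.71883886] 0.62 (array([ 0.45306217, -0.04876856,  0.09980446]), np.float64(0.1431039321141967))
[500.416 194.112] [320.40758248 226.71883886] 0.58 (array([ 0.455, -0.049,  0.1  ]), np.float64(1.0))
from [ 0.4527 -0.0515  0.2765] -174.1 n 1 opening 0.0874 F [ 0.7  0.6 -0.1] t 19.1
0 [np.float64(-0.0032), np.float64(0.0029), np.float64(0.1581)] 0.0022
```

View pics/fw.png

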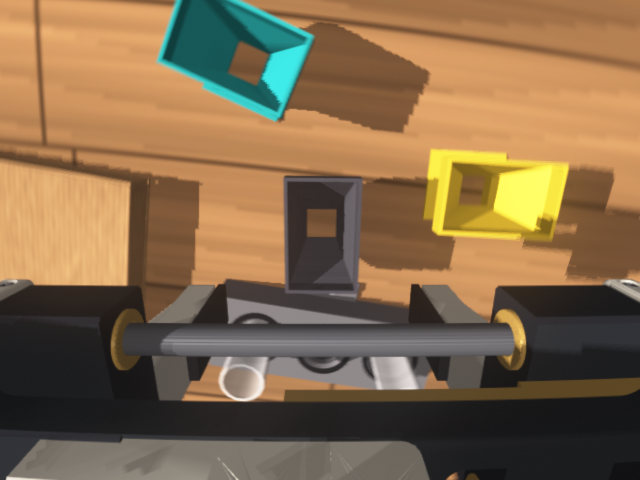

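The dark funnel is at (322,235) in the wrist view, with turquoise at (240,60) and yellow at (500,195). The fit puts it at (.453,-.049), yaw 0.10, so I grasp it.

Emit:
send_rows:
  deltas:
    - [[-0.002,0.003,0.04],0.002]
    - [[-0.002,0.003,0.08],0.002]
    - [[-0.002,0.003,0.12],0.002]
    - [[-0.002,0.003,0.16],0.002]
    - [[-0.002,0.003,0.192],0.002]

```text
clock: 19.47
tool_pos: [0.454, -0.0493, 0.1206]
orientation: [-180.0, -0.0, -174.0]
force: [-0.3, 0.4, 0.6]
opening: 0.0876
gripper_force: 0.0
```

Emit:
send_rows:
  deltas:
    - [[0,0,0],0]
    - [[0,0,0],0]
    - [[0,0,0],0]
    - [[0,0,0],0]
    - [[0,0,0],0]
  gripper: 0

```text
clock: 19.88
tool_pos: [0.4554, -0.0488, 0.1242]
orientation: [180.0, 0.2, -174.2]
force: [1.4, 0.7, 2.6]
opening: 0.0617
gripper_force: 30.0
```

Emit:
send_rows:
  deltas:
    - [[0,0,0],0]
    - [[0,0,0],0]
    - [[0,0,0],0]
    - [[0,0,0],0]
    - [[0,0,0],0]

```text
clock: 20.3
tool_pos: [0.4554, -0.0488, 0.1241]
orientation: [180.0, 0.2, -174.2]
force: [-1.4, 0.9, 7.5]
opening: 0.0619
gripper_force: 30.0
```

Emit:
send_rows:
  deltas:
    - [[0,0,-0.03],0]
    - [[0,0,-0.06],0]
    - [[0,0,-0.11],0]
    - [[0,0,-0.16],0]
    - [[0,0,-0.19],0]

```text
clock: 20.72
tool_pos: [0.4549, -0.0492, 0.2793]
orientation: [180.0, 0.3, -174.2]
force: [1.2, -0.2, -0.7]
opening: 0.062
gripper_force: 30.0
```

```bash
python3 plan.py 0.588 0.0375 0.28 -174 1;
```

```text
from [ 0.4549 -0.0492  0.2793] -174.18 n 1 opening 0.062 F [ 1.2 -0.2 -0.7] t 20.7
0 [np.float64(-0.1765), np.float64(0.0909), np.float64(-0.0009)] -0.002
```

Emit:
send_rows:
  deltas:
    - [[-0.044,0.023,0],0]
    - [[-0.088,0.046,0],0]
    - [[-0.13,0.068,0],0]
    - [[-0.175,0.091,0],0]
    - [[-0.175,0.091,0],0]

```text
clock: 21.13
tool_pos: [0.5909, 0.0406, 0.2738]
orientation: [-180.0, 0.1, -174.1]
force: [2.0, -0.7, -0.1]
opening: 0.0617
gripper_force: 30.0
```

Emit:
send_rows:
  deltas:
    - [[0,0,0.01],0]
    - [[0,0,0.02],0]
    - [[0,0,0.025],0]
    - [[0,0,0.025],0]
    - [[0,0,0.025],0]

```text
clock: 21.55
tool_pos: [0.5854, 0.0368, 0.2546]
orientation: [-180.0, -0.0, -174.2]
force: [0.4, -0.0, 0.1]
opening: 0.0618
gripper_force: 30.0
```

```bash
cat > chk.py <<'E'
from fit import *
o=ctrl.get_obs(); z=o["tool_pos"][2]-.1241; print(o["tool_pos"],o["orientation"][2],"z",z)
out=[]
for n in("scene","top","wrist"):
    p=ctrl.snapshot(n)
    for c in ctrl.cut_out(p,"funnel"):
        u=np.array(c["xy"])*[640,480]; e=np.linalg.norm(u-proj(p,[.585,.0375,z+.04])[0])
        if e<40: print(n,c["conf"],fit([(p,c["pixels"])],"funnel",[.585,.0375,.1],True,z))
    im=p["color"].copy()
    for k,col in((cyl(.019,.02,.115,.5855,.0375),(0,255,0)),):
        for a in proj(p,k): cv2.circle(im,tuple(int(v) for v in a),0,col,-1)
    u=proj(p,[.5855,.0375,.115])[0].astype(int); u=np.clip(u,[80,70],[559,409])
    out.append(cv2.resize(im[u[1]-70:u[1]+70,u[0]-65:u[0]+65],None,fx=2,fy=2,interpolation=2))
cv2.imwrite("pics/chk.png",np.hstack(out)[:,:,::-1])
E
python3 chk.py
```

```text
[0.58544665 0.03679405 0.25460802] -174.24979190516365 z 0.13050801790244076
scene 0.75 (array([0.58968136, 0.03578057, 0.20351192]), np.float64(0.38132423812324945))
scene 0.5 (array([ 0.61905937,  0.07893525, -0.0785431 ]), np.float64(0.8793617851420792))
top 0.93 (array([0.57320782, 0.03387561, 0.09786177]), np.float64(0.7240777241152277))
wrist 0.83 (array([0.58375782, 0.03638276, 0.09039079]), np.float64(0.33443367314941586))
```

View pics/chk.png

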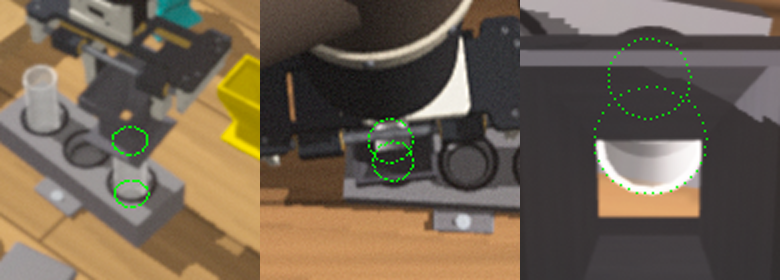

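Seen through the throat in the wrist view, the tube rim is centred sideways (about column 650). The fit says move +2 mm in x, so I shift and lower slowly.

Emit:
send_rows:
  deltas:
    - [[-0.0025,0.0005,0.005],0]
    - [[-0.0025,0.0005,0.01],0]
    - [[-0.0025,0.0005,0.015],0]
    - [[-0.0025,0.0005,0.02],0]
    - [[-0.0025,0.0005,0.024],0]

```text
clock: 22.27
tool_pos: [0.5879, 0.038, 0.2344]
orientation: [-180.0, -0.1, -174.2]
force: [-0.4, 0.1, -0.9]
opening: 0.0617
gripper_force: 30.0
```

Emit:
send_rows:
  deltas:
    - [[0,0,0.002],0]
    - [[0,0,0.004],0]
    - [[0,0,0.006],0]
    - [[0,0,0.008],0]
    - [[0,0,0.01],0]

```text
clock: 22.68
tool_pos: [0.5882, 0.038, 0.2272]
orientation: [180.0, 0.0, -174.2]
force: [0.7, -0.2, -1.2]
opening: 0.0617
gripper_force: 30.0
```

Emit:
send_rows:
  deltas:
    - [[0,0,0.004],0]
    - [[0,0,0.008],0]
    - [[0,0,0.012],0]
    - [[0,0,0.015],0]
    - [[0,0,0.018],0]

```text
clock: 23.1
tool_pos: [0.5881, 0.038, 0.2125]
orientation: [-180.0, -0.0, -174.2]
force: [1.5, 0.2, -1.3]
opening: 0.0615
gripper_force: 30.0
```

Emit:
send_rows:
  deltas:
    - [[0,0,0.001],0]
    - [[0,0,0.002],0]
    - [[0,0,0.003],0]
    - [[0,0,0.004],0]
    - [[0,0,0.005],0]

```text
clock: 23.52
tool_pos: [0.5883, 0.038, 0.209]
orientation: [180.0, 0.0, -174.2]
force: [-1.0, 0.6, 4.5]
opening: 0.0617
gripper_force: 30.0
```

Emit:
send_rows:
  deltas:
    - [[0,0,0],0]
    - [[0,0,0],0]
    - [[0,0,0],0]
    - [[0,0,0],0]
    - [[0,0,0],0]
  gripper: 1

```text
clock: 23.93
tool_pos: [0.5882, 0.038, 0.209]
orientation: [180.0, 0.0, -174.2]
force: [-0.1, -0.2, -0.1]
opening: 0.0862
gripper_force: 0.0
```

Emit:
send_rows:
  deltas:
    - [[0,0,-0.01],0]
    - [[0,0,-0.03],0]
    - [[0,0,-0.06],0]
    - [[0,0,-0.09],0]
    - [[0,0,-0.11],0]

```text
clock: 24.35
tool_pos: [0.5888, 0.038, 0.3]
orientation: [-180.0, 0.2, -174.2]
force: [0.6, 0.7, 0.4]
opening: 0.0875
gripper_force: 0.0
```

```bash
python3 - <<'E'
from fit import *
for n in("scene","top"):
    p=ctrl.snapshot(n)
    for t,g,z0,zc in(("funnel",(.586,.0375,.1),.085,.04),("scoop",(.567,.333,.2),0,.015)):
        for c in ctrl.cut_out(p,t):
            if np.linalg.norm(np.array(c["xy"])*[640,480]-proj(p,[g[0],g[1],z0+zc])[0])<30: print(n,t,c["conf"],fit([(p,c["pixels"])],t,g,True,z0))
E
python3 plan.py .477 .315 .26 -168.1
```

```text
scene funnel 0.85 (array([0.58727646, 0.03767753, 0.12053418]), np.float64(0.09299616454012938))
scene scoop 0.66 (array([0.56716216, 0.33426657, 0.20853666]), np.float64(0.20049910088443623))
top funnel 0.89 (array([0.58453137, 0.03753273, 0.10445936]), np.float64(0.5098346970488092))
from [0.5877 0.0379 0.2962] -174.23 n 2 opening 0.0873 F [-0.2 -0.3 -0.1] t 24.6
0 [np.float64(0.0514), np.float64(0.1793), np.float64(0.0227)] -0.0341
1 [np.float64(0.0418), np.float64(0.1817), np.float64(0.0227)] -0.0341
```

```bash
sed -i 's/da=(yaw-a+180)%360-180/da=(yaw-a+180)%360-180; da+=360*(da<-150)/; s/\[round((c\*v\[0\]+s\*v\[1\])\/.8,4),round((s\*v\[0\]-c\*v\[1\])\/.8,4),round(-v\[2\]\/.8,4)\]/*(float(round(k,4)) for k in ((c*v[0]+s*v[1])\/.8,(s*v[0]-c*v[1])\/.8,-v[2]\/.8))/' plan.py; python3 plan.py .477 .315 .26 11.9
```

```text
from [0.5877 0.0379 0.2962] -174.23 n 6 opening 0.0873 F [-0.2 -0.3 -0.1] t 24.6
0 0.0171 0.0598 0.0076 -0.3447
1 -0.0161 0.06 0.0076 -0.3447
2 -0.0447 0.0432 0.0076 -0.3447
3 -0.0606 0.0139 0.0076 -0.3447
4 -0.0591 -0.0193 0.0076 -0.3447
5 -0.0407 -0.047 0.0076 -0.3447
```

Emit:
send_rows:
  deltas:
    - [[0.003,0.012,0],-0.069]
    - [[0.007,0.024,0],-0.138]
    - [[0.01,0.036,0],-0.207]
    - [[0.014,0.048,0],-0.276]
    - [[0.017,0.06,0],-0.345]

```text
clock: 25.07
tool_pos: [0.5692, 0.0846, 0.2958]
orientation: [180.0, -0.1, -142.9]
force: [-0.7, -0.3, -0.2]
opening: 0.0877
gripper_force: 0.0
```

Emit:
send_rows:
  deltas:
    - [[-0.003,0.012,0],-0.069]
    - [[-0.006,0.024,0],-0.138]
    - [[-0.01,0.036,0],-0.207]
    - [[-0.013,0.048,0],-0.276]
    - [[-0.016,0.06,0],-0.345]

```text
clock: 25.48
tool_pos: [0.5507, 0.1308, 0.2958]
orientation: [179.9, -0.1, -111.8]
force: [-0.4, -0.1, 0.1]
opening: 0.0881
gripper_force: 0.0
```

Emit:
send_rows:
  deltas:
    - [[-0.009,0.009,0],-0.069]
    - [[-0.018,0.017,0],-0.138]
    - [[-0.027,0.026,0],-0.207]
    - [[-0.036,0.035,0],-0.276]
    - [[-0.045,0.043,0],-0.345]

```text
clock: 25.9
tool_pos: [0.5323, 0.177, 0.2958]
orientation: [179.9, -0.0, -80.8]
force: [0.0, -0.5, 0.3]
opening: 0.0875
gripper_force: 0.0
```

Emit:
send_rows:
  deltas:
    - [[-0.012,0.003,0],-0.069]
    - [[-0.024,0.006,0],-0.138]
    - [[-0.036,0.008,0],-0.207]
    - [[-0.049,0.011,0],-0.276]
    - [[-0.061,0.014,0],-0.345]

```text
clock: 26.32
tool_pos: [0.5138, 0.2235, 0.2958]
orientation: [179.9, 0.0, -49.7]
force: [-0.4, 0.3, 0.5]
opening: 0.0873
gripper_force: 0.0
```

Emit:
send_rows:
  deltas:
    - [[-0.012,-0.004,0],-0.069]
    - [[-0.024,-0.008,0],-0.138]
    - [[-0.036,-0.012,0],-0.207]
    - [[-0.047,-0.015,0],-0.276]
    - [[-0.059,-0.019,0],-0.345]

```text
clock: 26.73
tool_pos: [0.4951, 0.2693, 0.2958]
orientation: [179.9, 0.1, -18.7]
force: [-0.5, 0.2, -0.5]
opening: 0.0877
gripper_force: 0.0
```

Emit:
send_rows:
  deltas:
    - [[-0.008,-0.009,0.01],-0.069]
    - [[-0.016,-0.019,0.02],-0.138]
    - [[-0.024,-0.028,0.03],-0.207]
    - [[-0.033,-0.038,0.03],-0.276]
    - [[-0.041,-0.047,0.03],-0.345]

```text
clock: 27.15
tool_pos: [0.4762, 0.3154, 0.2712]
orientation: [179.9, 0.1, 12.4]
force: [1.0, -0.3, 0.4]
opening: 0.0879
gripper_force: 0.0
```

```bash
cat > sw.py <<'E'
from fit import *
import sys
p=ctrl.snapshot("wrist"); g=(.567,.334,.208); save(p,sys.argv[1])
for c in ctrl.cut_out(p,"scoop"): print(np.array(c["xy"])*[640,480],c["conf"],fit([(p,c["pixels"])],"scoop",g,True,0))
for t,z in(("scoop_handle",.04),("scoop_nose",.006)):
    for c in ctrl.boxes_of(p,t): u=np.array(c["xy"])*[640,480]; print(t,u,c["conf"],unproj(p,u,z)[0])
E
python3 sw.py sw1.png; python3 plan.py .46 .311 .2 11.9
```

```text
[323.072 123.12 ] 0.7 (array([0.56801915, 0.33341673, 0.20569047]), np.float64(0.17909951134058222))
scoop_handle [321.408 122.304] 0.72 [0.56346887 0.33059282 0.04      ]
scoop_nose [318.592 123.6  ] 0.61 [0.56312268 0.33290436 0.006     ]
scoop_nose [308.416 148.416] 0.48 [0.53865556 0.33754117 0.006     ]
from [0.4766 0.3152 0.2721] 11.94 n 1 opening 0.0878 F [-0.1 -0.6 -0.2] t 27.4
0 -0.0214 0.0009 0.0901 0.0004
```

View pics/sw1.png

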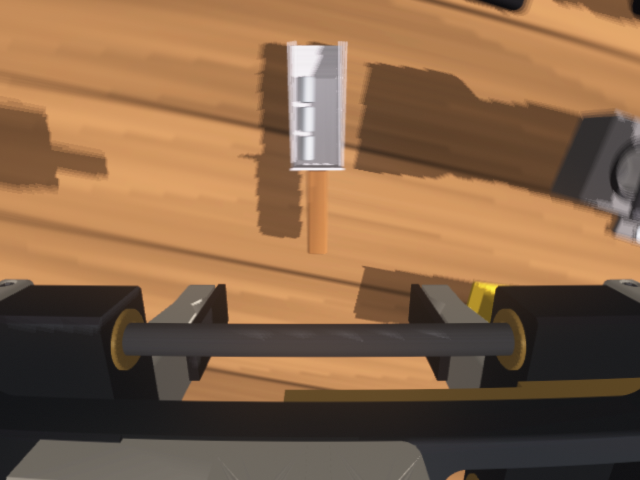

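Wrist view: the scoop pan runs from (289,42) to (344,169), with three anchors lying along its left side. The handle spans (317,172) to (317,254).

```bash
python3 - <<'E'
from fit import *
p=ctrl.snapshot("wrist")
for u,z,w in(((290,169),.024,"back corner L x-46"),((344,169),.024,"back R"),((289,43),.024,"side wall front L top"),((346,43),.024,"R"),((308,253),.041,"handle rear L"),((327,253),.041,"handle rear R"),((317.5,212),.041,"h mid")): print(w,unproj(p,u,z)[0].round(4))
q=(.568,.3334,.2057); print("model back",place(np.array([[-.046,0,.024],[-.119,0,.04],[-.08,0,.04]]),q))
print([ (np.array(c["xy"])*[640,480],c["conf"]) for c in ctrl.boxes_of(p,"anchor0")])
E
```

```text
back corner L x-46 [0.5183 0.3499 0.024 ]
back R [0.5288 0.3007 0.024 ]
side wall front L top [0.6234 0.371  0.024 ]
R [0.6336 0.3231 0.024 ]
handle rear L [0.4469 0.3178 0.041 ]
handle rear R [0.4506 0.3002 0.041 ]
h mid [0.4871 0.3171 0.041 ]
model back [[0.52296976 0.32400439 0.024     ]
 [0.45150873 0.30909396 0.04      ]
 [0.48968654 0.3170598  0.04      ]]
[(array([304.576, 118.176]), 0.83), (array([308.032, 146.592]), 0.81), (array([305.472,  86.208]), 0.81)]
```

Emit:
send_rows:
  deltas:
    - [[-0.009,0.001,0.04],0]
    - [[-0.0185,0.001,0.08],0]
    - [[-0.0185,0.001,0.12],0]
    - [[-0.0185,0.001,0.16],0]
    - [[-0.0185,0.001,0.2],0]

```text
clock: 27.87
tool_pos: [0.4627, 0.311, 0.112]
orientation: [-180.0, -0.0, 11.9]
force: [-0.4, 0.1, -0.2]
opening: 0.088
gripper_force: 0.0
```

Emit:
send_rows:
  deltas:
    - [[0,0,0.02],0]
    - [[0,0,0.04],0]
    - [[0,0,0.043],0]
    - [[0,0,0.043],0]
    - [[0,0,0.043],0]
  gripper: 0

```text
clock: 28.28
tool_pos: [0.463, 0.3116, 0.0792]
orientation: [-180.0, -0.0, 12.0]
force: [-0.8, -0.2, -0.0]
opening: 0.06
gripper_force: 0.0
```

Emit:
send_rows:
  deltas:
    - [[0,0,0],0]
    - [[0,0,0],0]
    - [[0,0,0],0]
    - [[0,0,0],0]
    - [[0,0,0],0]

```text
clock: 28.7
tool_pos: [0.4627, 0.3117, 0.079]
orientation: [-180.0, -0.0, 12.1]
force: [-0.0, 0.4, 0.7]
opening: 0.0262
gripper_force: 0.0
```

Emit:
send_rows:
  deltas:
    - [[0,0,0],0]
    - [[0,0,0],0]
    - [[0,0,0],0]
    - [[0,0,0],0]
    - [[0,0,0],0]

```text
clock: 29.12
tool_pos: [0.4625, 0.3115, 0.0786]
orientation: [180.0, 0.0, 12.1]
force: [-2.0, -0.4, 2.7]
opening: 0.0173
gripper_force: 30.0
```

Emit:
send_rows:
  deltas:
    - [[0,0,-0.003],0]
    - [[0,0,-0.006],0]
    - [[0,0,-0.009],0]
    - [[0,0,-0.012],0]
    - [[0,0,-0.015],0]

```text
clock: 29.53
tool_pos: [0.4625, 0.3114, 0.0906]
orientation: [180.0, 0.0, 12.1]
force: [-0.1, -0.5, -1.8]
opening: 0.0177
gripper_force: 30.0
```

```bash
cat > tilt.py <<'E'
from fit import *
# fit 3D: unknown lift z and pitch(nose down) from scene mask, xy/yaw fixed loosely
import sys
from scipy.spatial.transform import Rotation as Ro
o=ctrl.get_obs(); print(o["clock"],o["tool_pos"],o["opening"],o["gripper_force"],o["force"])
T=np.array(o["tool_pos"]); yaw=np.radians(o["orientation"][2]); gx=float(sys.argv[1]); gz=float(sys.argv[2]) # grasp in scoop frame
G=T-[0,0,.047]; V=[]
for n in ("scene","wrist","top"):
    p=ctrl.snapshot(n)
    for c in ctrl.cut_out(p,"scoop"):
        if c["conf"]>.4: V.append((n,p,c["pixels"],c["conf"])); break
def S(p,pitch,dy):
    im=np.zeros((480,640),np.uint8); R=Ro.from_euler("ZY",[yaw+dy,pitch]).as_matrix()
    for P in M["scoop"]:
        h=cv2.convexHull((proj(p,(P-[gx,0,gz])@R.T+G)*16).round().astype(np.int32)); cv2.fillPoly(im,[h],255,cv2.LINE_AA,4)
    return im/255.
for n,p,m,cf in V:
    r=[]
    for d in range(-10,71,2):
        s=S(p,np.radians(d),0); r.append((round(np.minimum(s,m).sum()/np.maximum(s,m).sum(),3),d))
    print(n,cf,sorted(r)[::-1][:4])
E
python3 tilt.py -.108 .03
```

```text
29.5333 [0.46247811 0.31143316 0.09059598] 0.017670421096134373 29.993073642253876 [-0.11117569 -0.49986567 -1.75040858]
scene 0.9 [(np.float64(0.72), 2), (np.float64(0.719), 0), (np.float64(0.709), 4), (np.float64(0.709), -2)]
wrist 0.84 [(np.float64(0.773), 0), (np.float64(0.771), 2), (np.float64(0.771), -2), (np.float64(0.764), 4)]
top 0.85 [(np.float64(0.542), 0), (np.float64(0.541), 2), (np.float64(0.529), -2), (np.float64(0.524), 4)]
```

Emit:
send_rows:
  deltas:
    - [[0,0,-0.005],0]
    - [[0,0,-0.01],0]
    - [[0,0,-0.015],0]
    - [[0,0,-0.02],0]
    - [[0,0,-0.025],0]

```text
clock: 30.25
tool_pos: [0.4626, 0.3116, 0.1111]
orientation: [-180.0, -0.0, 12.1]
force: [-0.0, -0.7, -2.6]
opening: 0.0177
gripper_force: 30.0
```

```bash
python3 tilt.py -.108 .03; python3 -c "
from plant import ctrl
o=ctrl.get_obs();print(o['moment'],o['force'])"
```

```text
30.25 [0.46262111 0.31164216 0.11110396] 0.01769063189612933 29.9929341673851 [-1.19978766e-03 -6.64136449e-01 -2.56796059e+00]
scene 0.83 [(np.float64(0.696), 2), (np.float64(0.69), 0), (np.float64(0.685), 4), (np.float64(0.682), 6)]
wrist 0.67 [(np.float64(0.765), 2), (np.float64(0.765), 0), (np.float64(0.761), 4), (np.float64(0.756), -2)]
top 0.82 [(np.float64(0.622), 2), (np.float64(0.606), 0), (np.float64(0.602), 4), (np.float64(0.577), -2)]
[-0.17366403  0.28089558  0.02737649] [ 0.56656192 -0.43994888 -3.18477226]
```

Emit:
send_rows:
  deltas:
    - [[0,0,0.008],0]
    - [[0,0,0.016],0]
    - [[0,0,0.024],0]
    - [[0,0,0.032],0]
    - [[0,0,0.039],0]

```text
clock: 30.97
tool_pos: [0.4623, 0.3112, 0.0781]
orientation: [180.0, 0.1, 12.1]
force: [-4.9, -1.4, 7.0]
opening: 0.018
gripper_force: 30.0
```

Emit:
send_rows:
  deltas:
    - [[0,0,0],0]
    - [[0,0,0],0]
    - [[0,0,0],0]
    - [[0,0,0],0]
    - [[0,0,0],0]
  gripper: 0.18

```text
clock: 31.38
tool_pos: [0.4626, 0.3116, 0.0795]
orientation: [-180.0, -0.0, 12.1]
force: [-0.6, -0.4, -2.1]
opening: 0.0179
gripper_force: 30.0
```

Emit:
send_rows:
  deltas:
    - [[0,0,0],0]
    - [[0,0,0],0]
    - [[0,0,0],0]
    - [[0,0,0],0]
    - [[0,0,0],0]
  gripper: 0.195

```text
clock: 31.8
tool_pos: [0.4626, 0.3116, 0.0793]
orientation: [-180.0, -0.0, 12.1]
force: [0.0, 0.2, -2.1]
opening: 0.0179
gripper_force: 30.0
```

Emit:
send_rows:
  deltas:
    - [[0,0,0],0]
    - [[0,0,0],0]
    - [[0,0,0],0]
    - [[0,0,0],0]
    - [[0,0,0],0]
  gripper: 0.2

```text
clock: 32.22
tool_pos: [0.4626, 0.3116, 0.0793]
orientation: [180.0, 0.0, 12.1]
force: [0.1, 0.5, -2.9]
opening: 0.0179
gripper_force: 21.8
```

Emit:
send_rows:
  deltas:
    - [[0,0,0],0]
    - [[0,0,0],0]
    - [[0,0,0],0]
    - [[0,0,0],0]
    - [[0,0,0],0]
  gripper: 0.204

```text
clock: 32.63
tool_pos: [0.4626, 0.3116, 0.0794]
orientation: [-180.0, -0.0, 12.1]
force: [0.5, 0.1, -1.0]
opening: 0.0181
gripper_force: 5.6
```

Emit:
send_rows:
  deltas:
    - [[0,0,0],0]
    - [[0,0,0],0]
    - [[0,0,0],0]
    - [[0,0,0],0]
    - [[0,0,0],0]
  gripper: 0.208

```text
clock: 33.05
tool_pos: [0.4626, 0.3116, 0.0794]
orientation: [-180.0, -0.0, 12.1]
force: [-1.1, 0.6, -1.3]
opening: 0.0181
gripper_force: 0.0
```

Handle rear and middle agree with the fit. The useful result is that a target opening near the handle width sets the grip force (0.2 gives 22 N, 0.204 gives 6 N). I can therefore carry the scoop firmly, then ease the grip over the funnel so it pivots nose down between the pads. Now I regrip nearer the pan.

Emit:
send_rows:
  deltas:
    - [[0,0,0],0]
    - [[0,0,0],0]
    - [[0.02,0,0],0]
    - [[0.04,0,0],0]
    - [[0.06,0,0],0]
  gripper: 0.45

```text
clock: 33.47
tool_pos: [0.51, 0.3218, 0.0795]
orientation: [-180.0, -0.0, 12.1]
force: [0.1, 0.9, 0.2]
opening: 0.0392
gripper_force: 0.0
```

Emit:
send_rows:
  deltas:
    - [[0,0,0],0]
    - [[0,0,0],0]
    - [[0,0,0],0]
    - [[0,0,0],0]
    - [[0,0,0],0]
  gripper: 0

```text
clock: 33.88
tool_pos: [0.5088, 0.3213, 0.0792]
orientation: [180.0, 0.0, 12.1]
force: [-0.8, -0.2, -1.3]
opening: 0.0181
gripper_force: 30.0
```

Emit:
send_rows:
  deltas:
    - [[0,0,0],0]
    - [[0,0,0],0]
    - [[0,0,0],0]
    - [[0,0,0],0]
    - [[0,0,0],0]

```text
clock: 34.3
tool_pos: [0.5094, 0.3216, 0.0792]
orientation: [180.0, 0.0, 12.1]
force: [-0.3, -0.0, -2.4]
opening: 0.0181
gripper_force: 30.0
```

Emit:
send_rows:
  deltas:
    - [[0,0,-0.02],0]
    - [[0,0,-0.05],0]
    - [[0,0,-0.09],0]
    - [[0,0,-0.13],0]
    - [[0,0,-0.17],0]

```text
clock: 34.72
tool_pos: [0.5092, 0.3213, 0.2165]
orientation: [180.0, 0.0, 12.1]
force: [0.8, 0.8, -2.6]
opening: 0.0181
gripper_force: 30.0
```

Emit:
send_rows:
  deltas:
    - [[0,0,-0.04],0]
    - [[0,0,-0.08],0]
    - [[0,0,-0.12],0]
    - [[0,0,-0.15],0]
    - [[0,0,-0.16],0]

```text
clock: 35.13
tool_pos: [0.5105, 0.3221, 0.348]
orientation: [-179.8, -0.3, 12.1]
force: [1.0, 0.2, -1.7]
opening: 0.0179
gripper_force: 30.0
```

```bash
sed -i 's/,"top"):/):/' tilt.py; python3 tilt.py -.06 .03; python3 plan.py .469 .022 .34 6
```

```text
35.1333 [0.51045367 0.32213273 0.34801998] 0.017930009328990047 29.998029470443726 [ 1.02148106  0.18372701 -1.6566167 ]
scene 0.73 [(np.float64(0.672), 2), (np.float64(0.671), 0), (np.float64(0.664), 4), (np.float64(0.657), -2)]
wrist 0.76 [(np.float64(0.721), 2), (np.float64(0.716), 0), (np.float64(0.703), -2), (np.float64(0.702), 4)]
from [0.5089 0.3213 0.3416] 12.06 n 2 opening 0.0177 F [-0.2 -0.1 -3.8] t 35.3
0 -0.0634 0.1777 0.001 0.0337
1 -0.054 0.1808 0.001 0.0337
```

```bash
python3 plan.py .4994 .025 .34 6 3
```

```text
from [0.5089 0.3213 0.3416] 12.06 n 3 opening 0.0177 F [-0.2 -0.1 -3.8] t 35.3
0 -0.0296 0.1199 0.0007 0.0224
1 -0.0254 0.1209 0.0007 0.0224
2 -0.0211 0.1217 0.0007 0.0224
```

Emit:
send_rows:
  deltas:
    - [[-0.003,0.01,0],0.004]
    - [[-0.009,0.033,0],0.008]
    - [[-0.016,0.062,0],0.012]
    - [[-0.023,0.091,0],0.017]
    - [[-0.03,0.12,0],0.022]

```text
clock: 35.75
tool_pos: [0.5053, 0.2205, 0.3418]
orientation: [179.9, 0.1, 10.1]
force: [0.1, -0.3, -1.8]
opening: 0.0178
gripper_force: 30.0
```

Emit:
send_rows:
  deltas:
    - [[-0.005,0.026,0],0.004]
    - [[-0.01,0.05,0],0.008]
    - [[-0.015,0.074,0],0.012]
    - [[-0.02,0.098,0],0.017]
    - [[-0.025,0.121,0],0.022]

```text
clock: 36.17
tool_pos: [0.5024, 0.1215, 0.3421]
orientation: [179.9, 0.1, 8.0]
force: [0.1, 0.6, -2.2]
opening: 0.0175
gripper_force: 30.0
```

Emit:
send_rows:
  deltas:
    - [[-0.006,0.03,0],0.006]
    - [[-0.011,0.06,0],0.012]
    - [[-0.016,0.088,0.01],0.018]
    - [[-0.019,0.11,0.02],0.022]
    - [[-0.021,0.122,0.03],0.022]

```text
clock: 36.58
tool_pos: [0.4992, 0.0221, 0.318]
orientation: [180.0, 0.1, 6.0]
force: [-0.3, -0.4, -2.0]
opening: 0.0177
gripper_force: 30.0
```

```bash
python3 plan.py .4994 .025 .311 6 1; python3 tilt.py -.06 .03; cat > see.py <<'E'
from h import *
import sys
a=ctrl.snapshot("scene"); b=ctrl.snapshot("wrist")
u=proj(a,[.56,.04,.22])[0].astype(int)
ca=cv2.resize(a["color"][u[1]-80:u[1]+80,u[0]-70:u[0]+70],(420,480),interpolation=2)
cb=cv2.resize(b["color"][:,120:520],(380,456),interpolation=cv2.INTER_AREA); cb=cv2.copyMakeBorder(cb,0,24,0,0,0)
cv2.imwrite("pics/"+sys.argv[1],np.hstack([ca,cb])[:,:,::-1])
E
python3 see.py see1.png
```

```text
from [0.4992 0.0221 0.318 ] 6.01 n 1 opening 0.0177 F [-0.3 -0.4 -2. ] t 36.6
0 0.0006 -0.0036 0.0088 0.0001
36.5833 [0.49922876 0.02211882 0.31801461] 0.017734816874850665 29.99813050031662 [-0.31833663 -0.40809271 -1.96307547]
scene 0.95 [(np.float64(0.626), 2), (np.float64(0.624), 0), (np.float64(0.614), 4), (np.float64(0.595), 6)]
wrist 0.89 [(np.float64(0.737), 0), (np.float64(0.731), 2), (np.float64(0.726), -2), (np.float64(0.708), 4)]
```

View pics/see1.png

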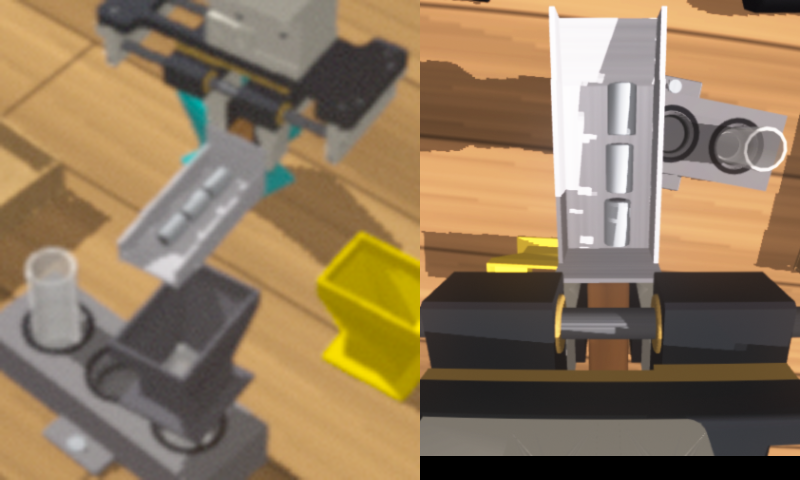

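The scene view shows the level scoop above the dark funnel, with three anchors mid-pan. The wrist view shows them near column 620, slightly right of centre. I nudge +y, then ease the grip in steps.

Emit:
send_rows:
  deltas:
    - [[0,-0.004,0.004],0]
    - [[0,-0.008,0.008],0]
    - [[0,-0.011,0.009],0]
    - [[0,-0.011,0.009],0]
    - [[0,-0.011,0.009],0]

```text
clock: 37.3
tool_pos: [0.4996, 0.0341, 0.312]
orientation: [180.0, 0.0, 6.2]
force: [-0.0, -0.5, -1.5]
opening: 0.0176
gripper_force: 30.0
```

Emit:
send_rows:
  deltas:
    - [[0,0,0],0]
    - [[0,0,0],0]
    - [[0,0,0],0]
    - [[0,0,0],0]
    - [[0,0,0],0]
  gripper: 0.2

```text
clock: 37.72
tool_pos: [0.4996, 0.0336, 0.3121]
orientation: [-180.0, -0.0, 6.1]
force: [0.2, 0.8, -1.7]
opening: 0.0178
gripper_force: 21.8
```

Emit:
send_rows:
  deltas:
    - [[0,0,0],0]
    - [[0,0,0],0]
    - [[0,0,0],0]
    - [[0,0,0],0]
    - [[0,0,0],0]
  gripper: 0.202

```text
clock: 38.13
tool_pos: [0.4996, 0.0336, 0.3121]
orientation: [180.0, -0.0, 6.1]
force: [-0.3, -0.9, -2.1]
opening: 0.0177
gripper_force: 13.7
```

```bash
python3 tilt.py -.06 .03
```

```text
38.1333 [0.49959371 0.03361689 0.31208854] 0.017690107644848 13.686763644218445 [-0.33550165 -0.86641289 -2.13180889]
scene 0.64 [(np.float64(0.0), 70), (np.float64(0.0), 68), (np.float64(0.0), 66), (np.float64(0.0), 64)]
wrist 0.82 [(np.float64(0.737), 0), (np.float64(0.729), -2), (np.float64(0.716), -4), (np.float64(0.714), 2)]
```

Emit:
send_rows:
  deltas:
    - [[0,0.002,0],0]
    - [[0,0.002,0],0]
    - [[0,0.002,0],0]
    - [[0,0.002,0],0]
    - [[0,0.002,0],0]
  gripper: 0.203

```text
clock: 38.75
tool_pos: [0.4998, 0.032, 0.3121]
orientation: [180.0, 0.0, 6.1]
force: [-0.6, -0.6, -1.6]
opening: 0.0181
gripper_force: 9.7
```

```bash
python3 tilt.py -.06 .03
```

```text
38.75 [0.49975108 0.03203296 0.31206749] 0.018144706017060887 9.657206386327744 [-0.64742433 -0.56535328 -1.63339144]
scene 0.89 [(np.float64(0.623), 4), (np.float64(0.619), 8), (np.float64(0.619), 6), (np.float64(0.607), 2)]
wrist 0.72 [(np.float64(0.063), 48), (np.float64(0.062), 46), (np.float64(0.061), 44), (np.float64(0.06), 50)]
```

Emit:
send_rows:
  deltas:
    - [[0,0,0],0]
    - [[0,0,0],0]
    - [[0,0,0],0]
    - [[0,0,0],0]
    - [[0,0,0],0]
  gripper: 0.2035

```text
clock: 39.37
tool_pos: [0.4997, 0.032, 0.3121]
orientation: [180.0, 0.0, 6.1]
force: [-0.3, -0.2, -3.0]
opening: 0.0182
gripper_force: 8.9
```

```bash
python3 tilt.py -.06 .03
```

```text
39.3667 [0.49973443 0.03204384 0.31205803] 0.0181719145766564 8.855530468281358 [-0.27080925 -0.17491005 -2.97467563]
scene 0.78 [(np.float64(0.612), 28), (np.float64(0.607), 26), (np.float64(0.599), 24), (np.float64(0.595), 30)]
wrist 0.74 [(np.float64(0.634), 28), (np.float64(0.634), 26), (np.float64(0.627), 24), (np.float64(0.617), 22)]
```

The scoop is tilting under control, about 27° now.

Emit:
send_rows:
  deltas:
    - [[0,0,0],0]
    - [[0,0,0],0]
    - [[0,0,0],0]
    - [[0,0,0],0]
    - [[0,0,0],0]
  gripper: 0.2035

```text
clock: 39.98
tool_pos: [0.4998, 0.032, 0.3121]
orientation: [-180.0, -0.0, 6.1]
force: [-0.3, 0.6, -2.2]
opening: 0.0179
gripper_force: 8.9
```

```bash
python3 tilt.py -.06 .03; python3 see.py see2.png
```

```text
39.9833 [0.49978755 0.0320495  0.31211482] 0.017921391803064884 8.850551205687225 [-0.29446146  0.60753504 -2.17762989]
scene 0.62 [(np.float64(0.679), 28), (np.float64(0.673), 26), (np.float64(0.672), 24), (np.float64(0.665), 30)]
wrist 0.86 [(np.float64(0.735), 28), (np.float64(0.73), 26), (np.float64(0.721), 24), (np.float64(0.713), 30)]
```

View pics/see2.png

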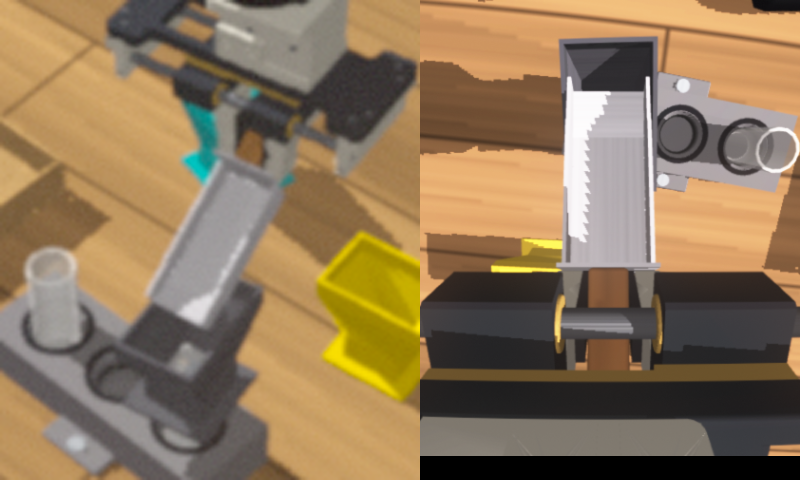

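The scoop is empty at 28° tilt, and no anchors lie outside the funnel. I grip firmly, lift and go to the box.

Emit:
send_rows:
  deltas:
    - [[0,0,0],0]
    - [[0,0,0],0]
    - [[0,0,-0.02],0]
    - [[0,0,-0.045],0]
    - [[0,0,-0.06],0]
  gripper: 0

```text
clock: 40.7
tool_pos: [0.5002, 0.032, 0.3618]
orientation: [180.0, -0.1, 6.1]
force: [0.6, 0.7, -1.1]
opening: 0.0176
gripper_force: 30.9
```

```bash
python3 plan.py .531 -.318 .36 -4.3 2; python3 - <<'E'
from fit import *
p=ctrl.snapshot("scene")
for t in("anchor0","funnel"):
  for c in ctrl.cut_out(p,t):
    u=np.array(c["xy"])*[640,480]; print(t,u.round(),round(c["conf"],2),unproj(p,u,.09)[0].round(3))
    if t=="funnel" and np.linalg.norm(u-proj(p,[.586,.0376,.125])[0])<25: print(fit([(p,c["pixels"])],t,[.586,.0376,.1],True,.085))
E
```

```text
from [0.5002 0.032  0.3618] 6.15 n 2 opening 0.0176 F [ 0.6  0.7 -1.1] t 40.7
0 -0.0043 0.2196 0.0011 0.058
1 0.0157 0.219 0.0011 0.058
funnel [310. 232.] 0.87 [0.559 0.014 0.09 ]
(array([0.58531017, 0.03994932, 0.10980795]), np.float64(0.15083706559118215))
funnel [377. 223.] 0.74 [0.443 0.114 0.09 ]
funnel [316. 153.] 0.66 [ 0.353 -0.136  0.09 ]
funnel [251. 321.] 0.61 [0.81 0.07 0.09]
```

Emit:
send_rows:
  deltas:
    - [[0,0.044,0],0.012]
    - [[-0.001,0.088,0],0.024]
    - [[-0.002,0.132,0],0.035]
    - [[-0.003,0.176,0],0.047]
    - [[-0.004,0.22,0],0.058]

```text
clock: 41.27
tool_pos: [0.5148, -0.1447, 0.3588]
orientation: [-180.0, 0.1, 0.9]
force: [1.0, 0.8, -1.2]
opening: 0.0179
gripper_force: 30.9
```

Emit:
send_rows:
  deltas:
    - [[0.003,0.048,0],0.012]
    - [[0.006,0.096,0],0.024]
    - [[0.01,0.144,0],0.035]
    - [[0.016,0.19,0],0.058]
    - [[0.016,0.219,0],0.058]

```text
clock: 41.68
tool_pos: [0.5308, -0.3213, 0.3578]
orientation: [-180.0, 0.2, -4.5]
force: [-0.0, -0.3, -1.7]
opening: 0.018
gripper_force: 30.9
```

Emit:
send_rows:
  deltas:
    - [[0,0,0.04],0]
    - [[0,0,0.08],0]
    - [[0,0,0.12],0]
    - [[0,0,0.16],0]
    - [[0,0,0.19],0]

```text
clock: 42.1
tool_pos: [0.5291, -0.3178, 0.2038]
orientation: [-179.9, 0.2, -4.4]
force: [-0.4, -0.1, -1.7]
opening: 0.018
gripper_force: 30.9
```

```bash
python3 plan.py .531 -.318 .16 -4.3 1; python3 tilt.py -.06 .03; python3 - <<'E'
from fit import *
p=ctrl.snapshot("top")
for c in ctrl.cut_out(p,"anchor0"):
    u=np.array(c["xy"])*[640,480]; print(u.round(),round(c["conf"],2),unproj(p,u,.03)[0].round(3),c["pixels"].sum())
uv=proj(p,[.586,.0376,.115])[0]; print(uv); u=uv.astype(int)
cv2.imwrite("pics/thr.png",cv2.resize(p["color"][u[1]-25:u[1]+25,u[0]-30:u[0]+30,::-1],None,fx=8,fy=8,interpolation=2))
E
```

```text
from [ 0.5291 -0.3178  0.2038] -4.36 n 1 opening 0.018 F [-0.4 -0.1 -1.7] t 42.1
0 0.0023 0.0001 0.0547 -0.0007
42.1 [ 0.52913926 -0.31777984  0.20376653] 0.017996904088194845 30.92758492100984 [-0.35323121 -0.12346433 -1.70746244]
scene 0.93 [(np.float64(0.623), 28), (np.float64(0.621), 26), (np.float64(0.617), 30), (np.float64(0.601), 32)]
wrist 0.96 [(np.float64(0.729), 30), (np.float64(0.726), 28), (np.float64(0.714), 26), (np.float64(0.713), 32)]
[302.14484356 201.12192897]
```

Emit:
send_rows:
  deltas:
    - [[0.002,0,0.02],0]
    - [[0.002,0,0.04],0]
    - [[0.002,0,0.06],0]
    - [[0.002,0,0.075],0]
    - [[0.002,0,0.085],0]

```text
clock: 42.82
tool_pos: [0.533, -0.3184, 0.1403]
orientation: [180.0, -0.1, -4.3]
force: [0.5, 0.0, -2.0]
opening: 0.0178
gripper_force: 30.9
```

Emit:
send_rows:
  deltas:
    - [[0,0,0],0]
    - [[0,0,0.003],0]
    - [[0,0,0.008],0]
    - [[0,0,0.014],0]
    - [[0,0,0.02],0]
  gripper: 0.203

```text
clock: 43.23
tool_pos: [0.5329, -0.3185, 0.1246]
orientation: [180.0, -0.1, -4.3]
force: [-1.7, 0.5, 0.7]
opening: 0.018
gripper_force: 9.8
```

Emit:
send_rows:
  deltas:
    - [[0,0,0.006],0]
    - [[0,0,0.012],0]
    - [[0,0,0.018],0]
    - [[0,0,0.024],0]
    - [[0,0,0.03],0]

```text
clock: 43.65
tool_pos: [0.5325, -0.3184, 0.0995]
orientation: [-180.0, 0.0, -4.3]
force: [-0.7, 0.0, -1.0]
opening: 0.018
gripper_force: 9.7
```

```bash
python3 tilt.py -.06 .03
```

```text
43.65 [ 0.5325327  -0.3183669   0.09947664] 0.01796583640262805 9.650594294071198 [-0.69152643  0.01795772 -1.02770676]
scene 0.55 [(np.float64(0.665), 12), (np.float64(0.653), 14), (np.float64(0.645), 10), (np.float64(0.632), 8)]
wrist 0.8 [(np.float64(0.82), 10), (np.float64(0.812), 8), (np.float64(0.799), 12), (np.float64(0.797), 6)]
```

Levelling works, about 11° now. I continue down to 0.083 and release with a small opening.

Emit:
send_rows:
  deltas:
    - [[0,0,0.005],0]
    - [[0,0,0.01],0]
    - [[0,0,0.015],0]
    - [[0,0,0.019],0]
    - [[0,0,0.021],0]

```text
clock: 44.27
tool_pos: [0.5323, -0.3184, 0.0832]
orientation: [180.0, 0.0, -4.3]
force: [-3.9, 3.6, 11.2]
opening: 0.0175
gripper_force: 9.6
```

Emit:
send_rows:
  deltas:
    - [[0,0,0],0]
    - [[0,0,0],0]
    - [[0,0,0],0]
    - [[0,0,0],0]
    - [[0,0,0],0]
  gripper: 0.4

```text
clock: 44.68
tool_pos: [0.5327, -0.3184, 0.0833]
orientation: [180.0, -0.0, -4.3]
force: [-0.2, 0.1, -0.8]
opening: 0.0346
gripper_force: 0.0
```

Emit:
send_rows:
  deltas:
    - [[0,0,-0.03],0]
    - [[0,0,-0.07],0]
    - [[0,0,-0.12],0]
    - [[0,0,-0.17],0]
    - [[0,0,-0.22],0]

```text
clock: 45.1
tool_pos: [0.5322, -0.3183, 0.2612]
orientation: [-180.0, 0.0, -4.3]
force: [0.7, 0.2, -1.2]
opening: 0.0354
gripper_force: 0.0
```

Emit:
send_rows:
  deltas:
    - [[0,0,-0.05],0]
    - [[0,0,-0.08],0]
    - [[0,0,-0.1],0]
    - [[0,0,-0.1],0]
    - [[0,0,-0.1],0]
  gripper: 1

```text
clock: 45.52
tool_pos: [0.5328, -0.3184, 0.3404]
orientation: [180.0, -0.1, -4.3]
force: [0.2, -0.1, -1.2]
opening: 0.0629
gripper_force: 0.0
```

```bash
python3 - <<'E'
from fit import *
for n in("scene","wrist"):
    p=ctrl.snapshot(n)
    for t,g,z in(("scoop",(.591,-.322,-.075),.004),("kit_box",(.558,-.36,-.075),0),("funnel",(.586,.0376,.1),.085)):
        for c in ctrl.cut_out(p,t)[:3]:
            if np.linalg.norm(np.array(c["xy"])*[640,480]-proj(p,[g[0],g[1],z+.03])[0])<45: print(n,t,round(c["conf"],2),fit([(p,c["pixels"])],t,g,True,z))
    if n=="scene":
        u=proj(p,[.586,.0376,.17])[0]; print(u)
        for c in ctrl.boxes_of(p,"anchor0"): print("anch",np.array(c["xy"])*[640,480],c["conf"])
E
python3 plan.py .587 .0376 .33 6
```

```text
scene scoop 0.64 (array([ 0.59546415, -0.32428992, -0.09131511]), np.float64(0.08180101950181107))
scene kit_box 0.67 (array([ 0.56160485, -0.35995142, -0.07745738]), np.float64(0.1497367923880185))
scene funnel 0.62 (array([0.5856131 , 0.03990737, 0.12031684]), np.float64(0.0949706270676024))
[309.67568711 220.84715838]
anch [314.112 232.512] 0.22
wrist scoop 0.87 (array([ 0.59257705, -0.32271916, -0.07625807]), np.float64(0.05764130955984126))
wrist kit_box 0.62 (array([ 0.55803887, -0.36054724, -0.06799326]), np.float64(0.11343936263902155))
from [ 0.5326 -0.3184  0.3387] -4.31 n 2 opening 0.0873 F [1.1 0.1 0.4] t 46.0
0 0.0172 -0.2244 0.0055 -0.0573
1 0.0373 -0.222 0.0055 -0.0573
```

Emit:
send_rows:
  deltas:
    - [[0.003,-0.045,0],-0.012]
    - [[0.007,-0.09,0],-0.024]
    - [[0.01,-0.135,0],-0.035]
    - [[0.014,-0.18,0],-0.047]
    - [[0.017,-0.224,0],-0.057]

```text
clock: 46.38
tool_pos: [0.5596, -0.1392, 0.3393]
orientation: [180.0, -0.0, 0.9]
force: [0.8, -0.8, 0.5]
opening: 0.0879
gripper_force: 0.0
```

Emit:
send_rows:
  deltas:
    - [[0.009,-0.05,0.01],-0.012]
    - [[0.018,-0.1,0.03],-0.024]
    - [[0.028,-0.15,0.04],-0.035]
    - [[0.037,-0.19,0.05],-0.057]
    - [[0.037,-0.222,0.05],-0.057]

```text
clock: 46.8
tool_pos: [0.5866, 0.04, 0.2971]
orientation: [180.0, 0.1, 6.1]
force: [0.7, 0.1, -0.5]
opening: 0.0874
gripper_force: 0.0
```

```bash
python3 plan.py .587 .0385 .21 6 1; python3 - <<'E'
from fit import *
p=ctrl.snapshot("wrist"); save(p,"fin.png",(170,60,470,320),2.5)
for c in ctrl.cut_out(p,"funnel")[:4]:
    if np.linalg.norm(np.array(c["xy"])*[640,480]-proj(p,[.586,.038,.13])[0])<60: print(c["conf"],fit([(p,c["pixels"])],"funnel",(.586,.038,.1),True,.085))
for c in ctrl.boxes_of(p,"anchor0"): u=np.array(c["xy"])*[640,480]; print("anch",u,c["conf"],unproj(p,u,.03)[0])
print(proj(p,[[.5855,.0375,.115],[.5855,.0375,.02]]))
E
```

```text
from [0.5866 0.04   0.2971] 6.14 n 1 opening 0.0874 F [ 0.7  0.1 -0.5] t 46.8
0 0.0002 0.002 0.1089 0.0015
0.8 (array([0.58327954, 0.03946322, 0.13136963]), np.float64(0.1585165439868308))
anch [311.808 224.208] 0.63 [0.57652876 0.04473842 0.03      ]
anch [328.704 226.8  ] 0.61 [0.57568146 0.02722923 0.03      ]
[[320.20205547 239.03026087]
 [319.75536938 214.39902756]]
```

View pics/fin.png

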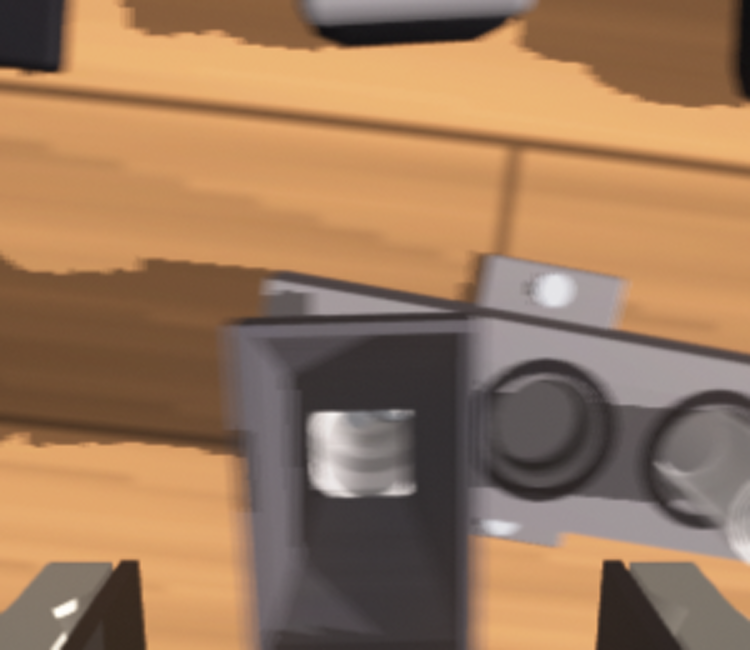

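Through the throat, at around (360,450) in the crop, the anchors can be seen down in the tube and the funnel sits straight. Next I grasp the funnel and move it to the box.

Emit:
send_rows:
  deltas:
    - [[-0.001,0.001,0.03],0]
    - [[-0.001,0.001,0.06],0]
    - [[-0.001,0.001,0.085],0]
    - [[-0.001,0.001,0.1],0]
    - [[-0.001,0.001,0.109],0]

```text
clock: 47.37
tool_pos: [0.5852, 0.0353, 0.2104]
orientation: [180.0, 0.1, 5.9]
force: [0.1, 0.6, -0.0]
opening: 0.0879
gripper_force: 0.0
```

Emit:
send_rows:
  deltas:
    - [[0,0,0],0]
    - [[0,0,0],0]
    - [[0,0,0],0]
    - [[0,0,0],0]
    - [[0,0,0],0]
  gripper: 0

```text
clock: 47.78
tool_pos: [0.5864, 0.0365, 0.2132]
orientation: [-180.0, -0.1, 6.0]
force: [-0.3, -0.2, 1.5]
opening: 0.0617
gripper_force: 30.0
```

Emit:
send_rows:
  deltas:
    - [[0,0,0],0]
    - [[0,0,0],0]
    - [[0,0,0],0]
    - [[0,0,0],0]
    - [[0,0,0],0]

```text
clock: 48.2
tool_pos: [0.5865, 0.0366, 0.2131]
orientation: [-180.0, -0.1, 6.0]
force: [0.3, 1.3, 5.7]
opening: 0.0613
gripper_force: 30.0
```

Emit:
send_rows:
  deltas:
    - [[0,0,-0.01],0]
    - [[0,0,-0.02],0]
    - [[0,0,-0.03],0]
    - [[0,0,-0.04],0]
    - [[0,0,-0.05],0]

```text
clock: 48.62
tool_pos: [0.5858, 0.0364, 0.253]
orientation: [-180.0, 0.0, 6.0]
force: [0.8, 0.7, -1.4]
opening: 0.0619
gripper_force: 30.0
```

Emit:
send_rows:
  deltas:
    - [[0,0,-0.02],0]
    - [[0,0,-0.05],0]
    - [[0,0,-0.08],0]
    - [[0,0,-0.11],0]
    - [[0,0,-0.12],0]

```text
clock: 49.03
tool_pos: [0.5868, 0.0364, 0.3527]
orientation: [-180.0, -0.3, 6.0]
force: [1.5, 0.2, 0.2]
opening: 0.0619
gripper_force: 30.0
```

```bash
python3 plan.py .548 -.43 .345 -4.3 3; python3 m2.py; python3 - <<'E'
from h import *
for n in("scene","top"):
    p=ctrl.snapshot(n); print(n,"tube top",proj(p,[[.5855,.0375,.115],[.5855,.0375,.03]]).round().tolist())
    for c in ctrl.boxes_of(p,"anchor0"): u=np.array(c["xy"])*[640,480]; print("anch",u,c["conf"],unproj(p,u,.03)[0])
E
```

```text
from [0.5868 0.0364 0.3527] 5.97 n 3 opening 0.0619 F [1.5 0.2 0.2] t 49.0
0 -0.0363 0.1916 0.0032 0.038
1 -0.0248 0.1934 0.0032 0.038
2 -0.0132 0.1945 0.0032 0.038
scene [265. 216.] 0.83 [(0, (array([ 0.56105303, -0.12001193]), np.float64(0.22818767472954893))), (0.015, (array([ 0.56813257, -0.11294396]), np.float64(0.2493799163772943)))]
scene [305. 249.] 0.7 [(0, (array([0.57130006, 0.02360366]), np.float64(0.16565581739895363))), (0.015, (array([0.57981128, 0.03077911]), np.float64(0.18293428772056997)))]
top [379. 208.] 0.64 [(0, (array([ 0.58075191, -0.10615982]), np.float64(0.17267490986022693))), (0.015, (array([ 0.57654237, -0.10131146]), np.float64(0.20376710204790427)))]
top [302. 214.] 0.63 [(0, (array([0.55867784, 0.03492633]), np.float64(0.790103928080623))), (0.015, (array([0.55221339, 0.03242842]), np.float64(0.797286967157292)))]
scene tube top [[310.0, 237.0], [311.0, 261.0]]
anch [284.096 253.68 ] 0.34 [ 0.60751263 -0.02305938  0.03      ]
top tube top [[302.0, 201.0], [303.0, 211.0]]
```

Emit:
send_rows:
  deltas:
    - [[-0.007,0.04,0],0.008]
    - [[-0.015,0.08,0],0.016]
    - [[-0.022,0.12,0],0.024]
    - [[-0.03,0.16,0],0.032]
    - [[-0.038,0.192,0],0.038]

```text
clock: 49.85
tool_pos: [0.5711, -0.1213, 0.3472]
orientation: [180.0, 0.1, 2.5]
force: [-0.3, -0.8, -0.9]
opening: 0.0617
gripper_force: 30.0
```

Emit:
send_rows:
  deltas:
    - [[-0.005,0.04,0],0.008]
    - [[-0.01,0.08,0],0.016]
    - [[-0.016,0.12,0],0.024]
    - [[-0.022,0.16,0],0.032]
    - [[-0.027,0.193,0],0.038]

```text
clock: 50.27
tool_pos: [0.5562, -0.2767, 0.3471]
orientation: [-180.0, 0.1, -1.0]
force: [0.3, 0.2, -0.9]
opening: 0.0616
gripper_force: 30.0
```

Emit:
send_rows:
  deltas:
    - [[-0.003,0.05,0],0.008]
    - [[-0.006,0.1,0.01],0.016]
    - [[-0.01,0.14,0.02],0.024]
    - [[-0.015,0.18,0.04],0.038]
    - [[-0.015,0.194,0.06],0.038]

```text
clock: 50.68
tool_pos: [0.5412, -0.4336, 0.2984]
orientation: [180.0, 0.1, -4.5]
force: [-0.1, 0.4, -1.4]
opening: 0.062
gripper_force: 30.0
```

```bash
python3 plan.py .543 -.429 .14 -4.3 1
```

```text
from [ 0.5412 -0.4336  0.2984] -4.53 n 1 opening 0.062 F [-0.1  0.4 -1.4] t 50.7
0 0.0018 -0.0059 0.1979 -0.0026
```

Emit:
send_rows:
  deltas:
    - [[0.002,-0.004,0.04],0]
    - [[0.002,-0.004,0.08],0]
    - [[0.002,-0.004,0.12],0]
    - [[0.002,-0.004,0.16],0]
    - [[0.002,-0.004,0.19],0]

```text
clock: 51.1
tool_pos: [0.5429, -0.426, 0.1441]
orientation: [-179.9, 0.2, -4.3]
force: [0.4, 0.1, -1.3]
opening: 0.0616
gripper_force: 30.0
```

Emit:
send_rows:
  deltas:
    - [[0,0,0.003],0]
    - [[0,0,0.006],0]
    - [[0,0,0.009],0]
    - [[0,0,0.011],0]
    - [[0,0,0.013],0]

```text
clock: 51.52
tool_pos: [0.5452, -0.427, 0.1395]
orientation: [179.9, -0.2, -4.3]
force: [0.6, -0.3, -1.0]
opening: 0.0617
gripper_force: 30.0
```

Emit:
send_rows:
  deltas:
    - [[0,0,0.002],0]
    - [[0,0,0.004],0]
    - [[0,0,0.006],0]
    - [[0,0,0.008],0]
    - [[0,0,0.01],0]

```text
clock: 51.93
tool_pos: [0.5447, -0.4266, 0.1323]
orientation: [179.9, -0.1, -4.3]
force: [-6.6, 11.4, 25.7]
opening: 0.0619
gripper_force: 30.0
```

Emit:
send_rows:
  deltas:
    - [[0,0,0.0005],0]
    - [[0,0,0.001],0]
    - [[0,0,0.0015],0]
    - [[0,0,0.002],0]
    - [[0,0,0.002],0]

```text
clock: 52.35
tool_pos: [0.5448, -0.4265, 0.1323]
orientation: [179.9, -0.1, -4.2]
force: [-6.6, 8.9, 22.6]
opening: 0.0614
gripper_force: 30.0
```

Emit:
send_rows:
  deltas:
    - [[0,0,-0.002],0]
    - [[0,0,-0.002],0]
    - [[0,0,-0.002],0]
    - [[0,0,-0.002],0]
    - [[0,0,-0.002],0]
  gripper: 1

```text
clock: 52.77
tool_pos: [0.5442, -0.4267, 0.1291]
orientation: [-180.0, 0.0, -4.3]
force: [-1.4, -1.0, 0.6]
opening: 0.0861
gripper_force: 0.0
```

Emit:
send_rows:
  deltas:
    - [[0,0,-0.02],0]
    - [[0,0,-0.06],0]
    - [[0,0,-0.11],0]
    - [[0,0,-0.16],0]
    - [[0,0,-0.2],0]

```text
clock: 53.18
tool_pos: [0.5445, -0.427, 0.2926]
orientation: [179.9, -0.1, -4.3]
force: [0.5, -0.8, 0.6]
opening: 0.0876
gripper_force: 0.0
```

```bash
python3 - <<'E'
from fit import *
s=ctrl.snapshot("scene"); t=ctrl.snapshot("top")
a=cv2.resize(s["color"][130:290,120:340],(550,400),interpolation=2); b=cv2.resize(t["color"][180:240,280:410],(550,254),interpolation=2)[:200]
cv2.imwrite("pics/end.png",np.vstack([a,b])[:,:,::-1])
for p,n in((s,"scene"),(t,"top")):
    for th,g,z in(("scoop",(.592,-.323,-.075),.004),("funnel",(.543,-.427,-.075),.004)):
        for c in ctrl.cut_out(p,th):
            if np.linalg.norm(np.array(c["xy"])*[640,480]-proj(p,[g[0],g[1],z+.03])[0])<40: print(n,th,round(c["conf"],2),fit([(p,c["pixels"])],th,g,True,z)); break
    for c in ctrl.boxes_of(p,"anchor0"): print(n,"anch",np.array(c["xy"])*[640,480],c["conf"])
E
```

```text
scene scoop 0.66 (array([ 0.59650898, -0.32320033, -0.08186825]), np.float64(0.10647979223455162))
scene funnel 0.9 (array([ 0.54240347, -0.42642102, -0.07911225]), np.float64(0.05880719346703489))
top scoop 0.67 (array([ 0.59119306, -0.32412471, -0.07275824]), np.float64(0.08432888264230487))
top funnel 0.83 (array([ 0.54311227, -0.40858003, -0.14559631]), np.float64(0.26582206290851373))
top anch [300.608 207.024] 0.42
```

View pics/end.png

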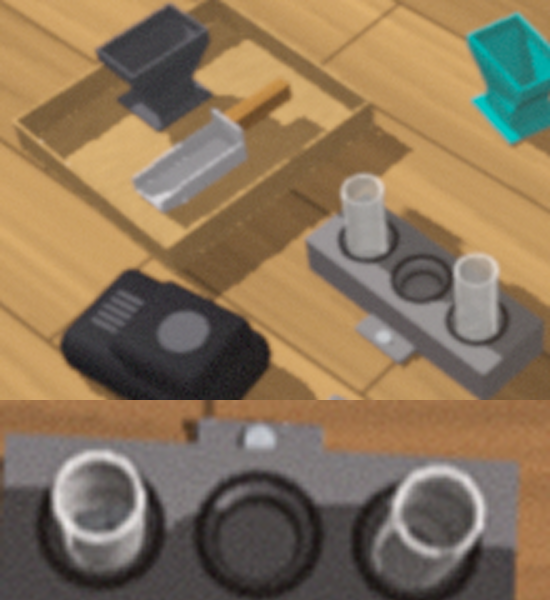

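Both tubes stand seated at the same height, and the anchors are in the tube at (100,510). The scoop lies flat and the funnel stands mouth up in the box, so I hand in.

```bash
python3 -c "
from plant import ctrl
print(ctrl.close_job())"
```

```text
the job is handed in; nothing more can be done
None
```

I handed the job in at about 53 s of the 208 s limit, but it returned no verdict: the last pictures show both tubes seated upright, the three anchors in one of them, and the empty scoop lying flat and the funnel mouth up in the box.

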